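# Pack the hexagonal printing blocks in their tray

## Task

Put the two stray hexagonal printing blocks away in the shallow tray with the two already there: tip over the one that stands on its edge so that it lies on its printing face, and fetch the other from the sloping drying rack. All four must end lying flat in the tray, handles up, close-packed like a honeycomb with flat faces touching: one of the strays in the notch between the two tray blocks, which stay side by side, the other against it and one of the tray blocks. Do not disturb the paint tub, the tape roll or the brush.

Things in the scene. Friction and masses are not known exactly. Their poses are not given: they have to be found in the camera images.
- tray: Fixed shallow aluminium tray, 166 (x) by 252 (y) mm, 18 high, walls and floor 6 mm, inside 154 x 240. Origin: centre of its underside, on the table; z up. The two blocks in it lie side by side along its y near its +x wall (corners within 5 mm of it). Their notch opens to the free -x side, which has room for one block in the notch and another on either side of that.
- block_a_mid (a point): Wooden printing block in the tray, flat. Hexagonal base 70 mm across flats, 81 over corners, 34 thick; on it a centred bar handle 60 long, 18 wide, 34 high. Point: half-way up, where handle meets base, on the centre line. z: out along the handle (up when lying properly); y: along the bar, through two corners; x: across the bar; flats face +x, -x and 60 degrees from these. Bar along tray x.
- block_b_mid (a point): Same block, same point and axes (all four are alike, 0.10 to 0.21 kg, a thin dark rubber printing face opposite the handle). It lies flat in the tray on the tray's +y side of block_a, flat against flat, handles parallel.
- block_rack_mid (a point): Same block, point and axes. It lies with its printing face on the drying rack's slope, so its z leans 30 degrees from vertical towards the rack's low side, roughly away from the robot. Its -x flat rests on the rack's lip, x points up the slope, the handle bar is level.
- block_edge_mid (a point): Same block, point and axes. It stands on the table on its -x flat (x up, 70 mm high), handle sticking out level, roughly to the robot, 35 mm up, bar level. Pushed high on the handle side, above the bar, it leans about 30 degrees, then falls over its far lower edge onto its printing face; its centre is then about 70 mm farther on. The bar rises as it leans: let the pusher rise too.
- rack: White drying rack fixed to the table, 128 x 130 mm. Its board rises at 30 degrees towards the rack's +x, from about 20 mm above the table at the low edge to about 82 mm, with a lip 12 mm high (square to the board) along the low edge, which is the side away from the robot. Origin: centre of its underside; z up.
- paint_tub: Bystander: closed white paint tub with a blue lid, 102 mm across, 87 mm high. Origin: centre of its underside.
- tape_roll: Bystander: roll of masking tape lying flat, 110 mm across, 36 mm high. Origin: centre of its underside.
- brush: Bystander: paint brush 220 mm long lying on the table. Origin under its middle.

How it is judged:
At the end, for the whole second after the job is handed in: All four blocks rest flat on the tray floor, handles up (within 3.4 degrees, 3 mm in height). The tray pair still touch; one stray touches both in their notch, the other touches it and one of the pair: centres under 74 mm apart (gap under 4 mm), flats parallel within 6 degrees (horizontal distance between block_a_mid and block_b_mid below 0.074 m and ((horizontal distance between block_rack_mid and block_a_mid below 0.074 m and horizontal distance between block_rack_mid and block_b_mid below 0.074 m and horizontal distance between block_edge_mid and block_rack_mid below 0.074 m and (horizontal distance between block_edge_mid and block_a_mid below 0.074 m or horizontal distance between block_edge_mid and block_b_mid below 0.074 m)) or (horizontal distance between block_edge_mid and block_a_mid below 0.074 m and horizontal distance between block_edge_mid and block_b_mid below 0.074 m and horizontal distance between block_rack_mid and block_edge_mid below 0.074 m and (horizontal distance between block_rack_mid and block_a_mid below 0.074 m or horizontal distance between block_rack_mid and block_b_mid below 0.074 m))) and angle between each of block_a_mid, block_b_mid, block_rack_mid, block_edge_mid's own z axis and vertical below 0.06 rad and z of block_a_mid in the frame of tray between 0.037 and 0.0435 m and linear speed of each of block_a, block_b, block_rack, block_edge below 0.01 m/s and z of block_b_mid in the frame of tray between 0.037 and 0.0435 m and z of block_rack_mid in the frame of tray between 0.037 and 0.0435 m and z of block_edge_mid in the frame of tray between 0.037 and 0.0435 m and (angle between the x axis of block_b_mid and the x axis of block_a_mid, either way round below 0.105 rad or angle between the x axis of block_b_mid and the x axis of block_a_mid, either way round between 0.942198 and 1.1522 rad) and (angle between the x axis of block_rack_mid and the x axis of block_a_mid, either way round below 0.105 rad or angle between the x axis of block_rack_mid and the x axis of block_a_mid, either way round between 0.942198 and 1.1522 rad) and (angle between the x axis of block_edge_mid and the x axis of block_a_mid, either way round below 0.105 rad or angle between the x axis of block_edge_mid and the x axis of block_a_mid, either way round between 0.942198 and 1.1522 rad)).
It fails at once if the paint tub is pushed more than 30 mm from its place (distance of paint_tub from where it was at the start of the episode above 0.03 m).
It fails at once if the tape roll is pushed more than 30 mm from its place (distance of tape_roll from where it was at the start of the episode above 0.03 m).
It fails at once if the brush is pushed more than 30 mm from its place (distance of brush from where it was at the start of the episode above 0.03 m).
It also fails if it takes over 67 s, if anything falls off the work surface, if the arm or the gripper's body presses on something with over 40 N, if the wrist force passes 120 N, or if a joint passes its speed limit or range.

## Robot

A 6-joint arm with a two-finger parallel gripper is mounted at the origin on the work surface. World frame = base frame: x ahead of the robot, y to its left, z up, the work surface at z = 0. Lengths are in m, angles in rad, forces in N, time in s.
With the tool pointing down it reaches from about 0.3 to 1 m from the base axis. Payload 5.1 kg.
Tool frame: the origin (TCP) lies midway between the tips of the shut fingers; the grasp point (between the pads) lies 19 mm behind it; z points along the fingers, x is the direction in which the jaws open and shut, and the axes are right-handed (so a half turn about z gives the same grasp; the last joint's range is limited). The gripper opens to 95 mm and grips with 3 to 60 N. Pads are 20 mm wide; open, the fingers measure 119 mm over their backs; the gripper's body (75 mm by 180 mm) begins 59 mm behind the grasp point.
Start: joints at [1.061, 0.124, 1.65, -0, 1.367, -0.083], TCP at [0.269, 0.592, 0.215] pointing down, gripper open.
Joint ranges: [-2.61, 2.61], [-1.02, 2.33], [0.03, 2.71], [-1.35, 4.49], [0.32, 2.68], [-2.91, 2.91]. Speed limits (rad/s): [2.57, 2.57, 3.14, 3.14, 3.14, 3.14].

## Interface

Orientations are given as a unit quaternion [w, x, y, z].
In Python, from rig import ctrl gives the robot as it stands.
- The arm moves only by the tool drive_tool, never from a script. Its argument "targets" is a list of rows, each an object with "dp": the shift along the world's x, y, z in m, a list of three; "delta_rot": the turn, a rotation vector about the world's x, y, z in rad, a list of three; "fingers": the closure, from 0 (fully open) to 1 (shut). In form: [{"dp": [dx, dy, dz], "delta_rot": [wx, wy, wz], "fingers": fingers}, ...]. A call has 1 to 10 rows; each row shifts and turns the commanded pose from where the row before left it; what a row does not reach is not made up. A row lasts 1/10 s, in which the tool goes at most 50 mm and 8.59 degrees, less where a joint would pass 70% of its speed; a pose out of reach is approached as far as the arm can. A call is refused whole if a number of a shift passes 0.05 or a number of a turn 0.15, either way. A call with a gripper value outside its range is refused whole. The fingers move at their own pace and stop on an object; the grip force is fixed at half the most. Time passes only in rows, so rows that do not move let the fingers close. It gives the time, the measured TCP pose, the force and the opening at its end, in the units of the state.
- ctrl.observe(): the state, without advancing time (a new reading comes with each control period).
- ctrl.get_image(name): name is "scene" or "top" or "wrist"; returns a dict with "img" (384x512x3 uint8, red, green, blue), "vertical_fov" (degrees; the focal length in pixels is half the picture's height over the tangent of half this angle, whatever the lens; pixels are square), "cx", "cy" (the principal point, pixels), "k1" (the pictures are not rectified: a ray, as slopes to the right and down, at radius r is drawn at 1 + k1 r^2 times it, then the intrinsics apply), "R" (3x3) and "t" (3): a world point X has camera coordinates R X + t. Camera axes: x right, y down, z forward; pixel columns grow to the right and rows downward; lengths in m; the calibration is good to about 2 mm. A picture is of the moment at which its call begins. There is no depth.
- ctrl.sign_off(): hands the job in, once; it reports no verdict.
The state is a dict: "clock": time; "joint_positions": joint angles; "qvel": joint speeds; "joint_efforts": joint torques, N m; "position": TCP position; "ee_rot": TCP orientation; "ft_force": force on the tool from outside, world axes, zero at the start; "ft_torque": the same for the moment, N m; "grip_width": finger opening in m.
Only numpy, scipy, OpenCV 4.12 (cv2) and the standard library are available. Lean on these libraries where they do the work, as an engineer would, in place of code of your own. Each camera call takes 0.05 s, during which the arm holds its last target.

## Working session

There is one attempt and no reset: what is moved stays moved. The work goes in short steps, Python scripts to look and compute and a tool call to move; the robot and the scene stay as the last step left them, time stands still between calls to the robot, and variables do not carry over. Pictures are saved under pics/ and viewed, and the job is handed in when it is done.

Besides the shell and the picture viewer there is one more tool, called after "Call:" by a JSON object that holds its "name" and its "arguments", one argument or row to a line. drive_tool: Moves the arm, as the interface text tells. Its arguments: {"type":"object","properties":{"targets":{"type":"array"}},"required":["targets"]}

```bash
ls; mkdir -p pics
python3 - <<'E'
from rig import ctrl
import cv2
s=ctrl.observe(); print(s)
for n in ["scene","top","wrist"]:
    d=ctrl.get_image(n); cv2.imwrite(f"pics/{n}0.png",d["img"][:,:,::-1])
    print(n,d["vertical_fov"],d["cx"],d["cy"],d["k1"],d["R"],d["t"])
E
```

```text
pics
{'clock': 0.0, 'joint_positions': array([ 1.06141872e+00,  1.24517522e-01,  1.65164926e+00, -3.17480000e-05,
        1.36752450e+00, -8.26149722e-02]), 'qvel': array([ 4.67327320e-04,  3.01570237e-05,  5.41509549e-04, -1.97424122e-03,
        8.03253716e-04, -8.98984956e-04]), 'joint_efforts': array([-1.36666506e-03, -4.17638218e+01, -3.59915829e+01,  7.72911985e-02,
        4.97860252e-02, -2.19374147e-04]), 'position': array([0.26878122, 0.59111934, 0.21339366]), 'ee_rot': array([ 5.06999219e-04,  8.40808703e-01,  5.41331344e-01, -9.18831500e-04]), 'ft_force': array([-0.25583711,  0.14442742, -0.33902369]), 'ft_torque': array([ 0.0449788 , -0.06133604, -0.00421419]), 'grip_width': 0.09506646205959644}
scene 57.594833217567654 255.59384052645748 189.86704551838864 -0.054576924627543995 [[-0.80534164  0.59273322 -0.00960092]
 [ 0.50238767  0.67381346 -0.54183212]
 [-0.31469267 -0.44118335 -0.8404319 ]] [ 0.50429642 -0.27621917  1.12914533]
top 43.95260126500784 251.5624368870104 192.03507393427793 0.02638609951229034 [[ 0.00585909 -0.99988791  0.01377842]
 [-0.99438854 -0.00728119 -0.10553867]
 [ 0.10562716 -0.01308274 -0.99431974]] [-0.0016854   0.64282215  1.02073623]
wrist 69.46170171983566 253.1162992411102 192.90562144667496 -0.06425142968807292 [[ 4.14012439e-01  9.10271120e-01 -4.33778512e-04]
 [ 8.73987306e-01 -3.97376425e-01  2.79710861e-01]
 [ 2.54440346e-01 -1.16182893e-01 -9.60084187e-01]] [-0.6492404  -0.03043111  0.3902656 ]
```

View pics/scene0.png

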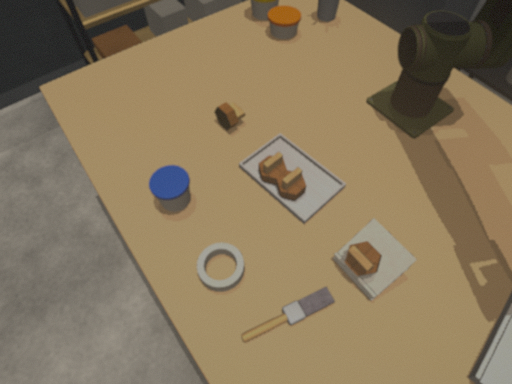

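View pics/top0.png

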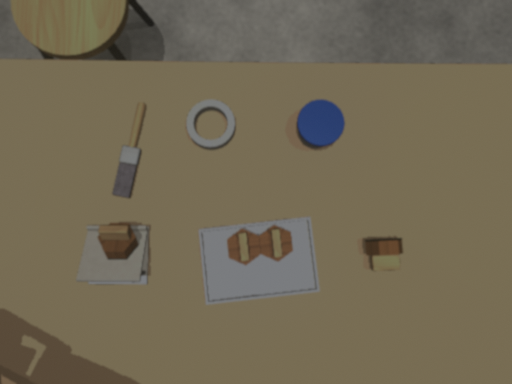

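View pics/wrist0.png

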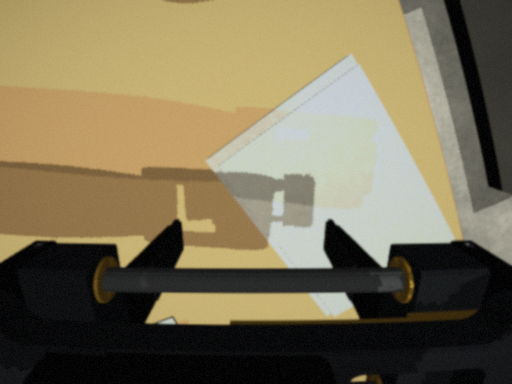

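```bash
cat > h.py <<'E'
import numpy as np, cv2
from rig import ctrl
from scipy.spatial.transform import Rotation as Rn
def K(d):
    f=d["img"].shape[0]/2/np.tan(np.radians(d["vertical_fov"])/2); return f
def unproj(d,u,v,z):
    f=K(d); xd=(u-d["cx"])/f; yd=(v-d["cy"])/f
    x,y=xd,yd
    for _ in range(20):
        s=1+d["k1"]*(x*x+y*y); x,y=xd/s,yd/s
    R=np.array(d["R"]);t=np.array(d["t"])
    c=-R.T@t; r=R.T@np.array([x,y,1]); return c+r*(z-c[2])/r[2]
def proj(d,X):
    X=np.atleast_2d(X); R=np.array(d["R"]);t=np.array(d["t"])
    c=X@R.T+t; s=c[:,:2]/c[:,2:]; r2=(s**2).sum(1,keepdims=True)
    s=s*(1+d["k1"]*r2); return s*K(d)+[d["cx"],d["cy"]]
def crop(d,u0,v0,w,h,k,fn):
    im=d["img"][v0:v0+h,u0:u0+w,::-1]
    cv2.imwrite(fn,cv2.resize(np.ascontiguousarray(im),None,fx=k,fy=k,interpolation=cv2.INTER_CUBIC))
E
python3 - <<'E'
from h import *
import pickle
d=ctrl.get_image("top"); s=ctrl.get_image("scene"); pickle.dump((d,s),open("img0.pkl","wb"))
crop(d,190,205,140,105,5.5,"pics/t_tray.png")
crop(d,70,205,100,90,6,"pics/t_rack.png")
crop(d,350,220,70,60,8,"pics/t_edge.png")
crop(s,205,90,60,50,10,"pics/s_edge.png")
crop(s,320,210,110,90,7,"pics/s_rack.png")
E
```

```text
(no output)
```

View pics/t_tray.png

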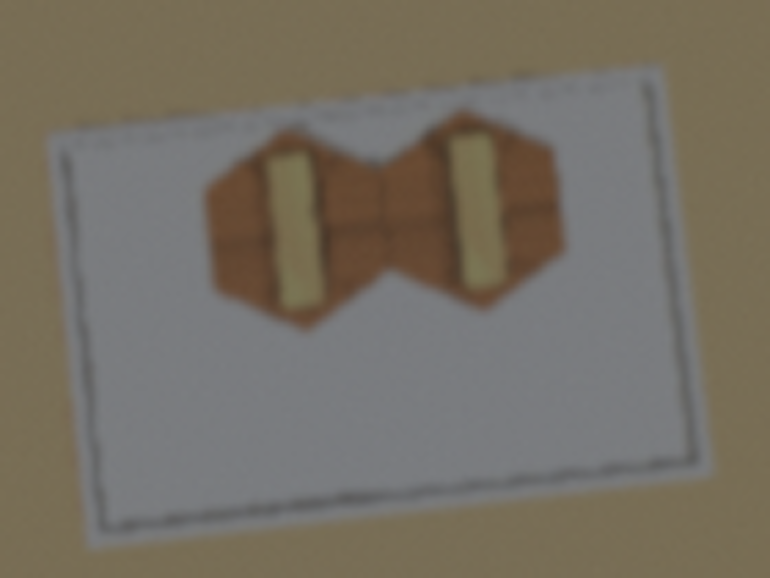

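View pics/t_rack.png

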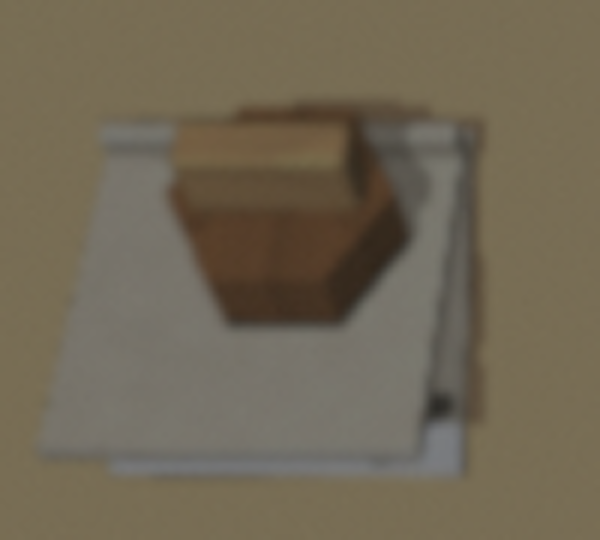

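View pics/t_edge.png

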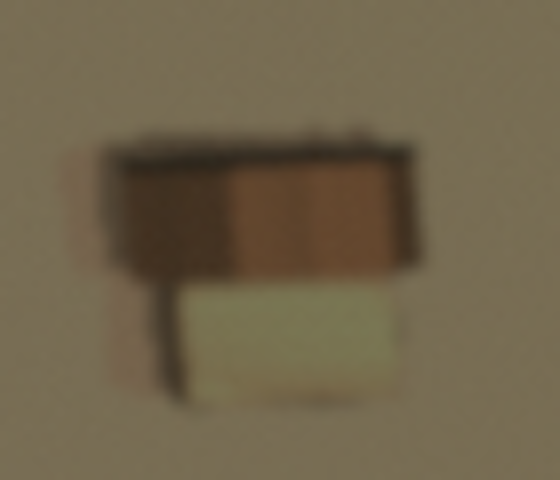

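View pics/s_edge.png

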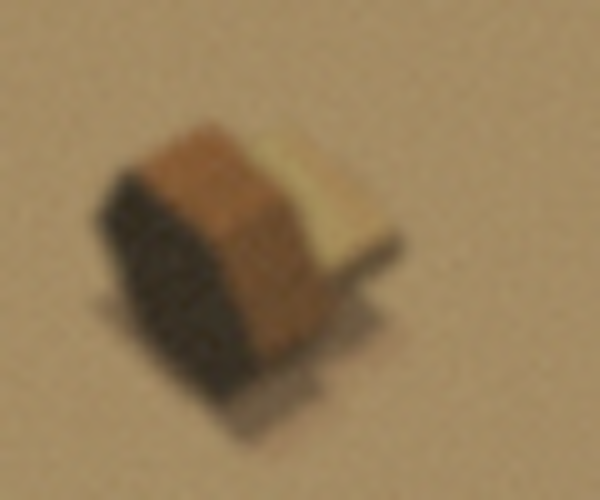

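View pics/s_rack.png

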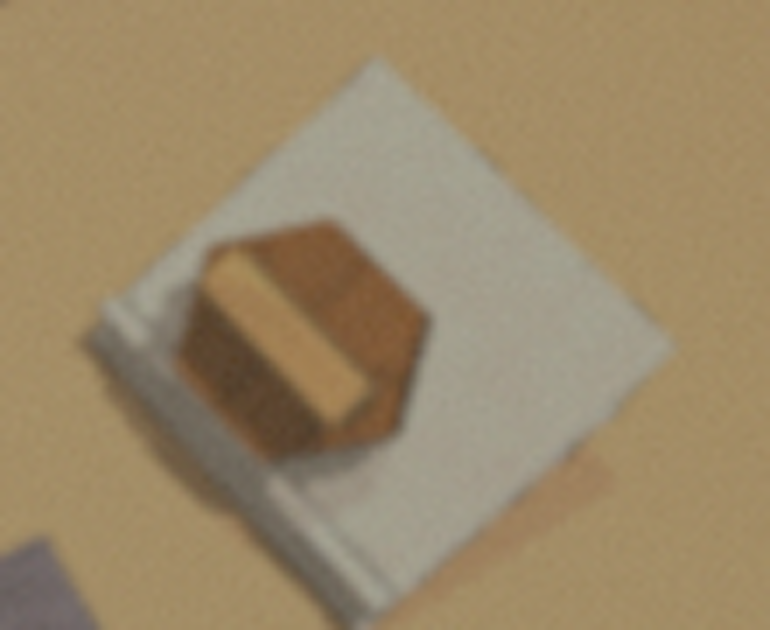

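```bash
cat > fit.py <<'E'
from h import *
from scipy.optimize import least_squares
C=0.070/np.sqrt(3)  # corner radius
H=[np.array([C*np.cos(a),C*np.sin(a)]) for a in np.radians([30,90,150,210,270,330])]
# block pts: 'T0..5' top rim (z=0), 'B0..5' bottom, 'h±x±y t/b' ; mid point: "half-way up, where handle meets base": z=0 at junction
def P(n):
    if n[0]=='T': return [*H[int(n[1])],0.]
    if n[0]=='B': return [*H[int(n[1])],-.034]
    sx=1 if n[1]=='+' else -1; sy=1 if n[2]=='+' else -1
    return [sx*.009,sy*.03,.034 if n[3]=='t' else 0.]
def solve(obs,pose,p0,report=True):
    # obs list of (cam, name, u, v)
    def res(p):
        R,t=pose(p); o=[]
        for d,n,u,v in obs:
            o+=list((proj(d,R@np.array(P(n))+t)[0]-[u,v]))
        return np.array(o)
    s=least_squares(res,p0,loss='soft_l1',f_scale=1.)
    if report: print(np.round(s.x,4)); print(np.round(res(s.x),1).reshape(-1,2).tolist())
    return s.x
def flat(z): return lambda p:(Rn.from_euler('z',p[2]).as_matrix(),np.array([p[0],p[1],z]))
def draw(d,R,t,im):
    q=lambda n:tuple(int(round(x*16)) for x in (proj(d,R@np.array(P(n))+t)[0]*4+1.5))
    E=[('T%d'%i,'T%d'%((i+1)%6)) for i in range(6)]+[('B%d'%i,'B%d'%((i+1)%6)) for i in range(6)]
    c=['h++','h+-','h--','h-+']
    E+=[(c[i]+s,c[(i+1)%4]+s) for i in range(4) for s in 'tb']+[(k+'t',k+'b') for k in c]
    for a,b in E: cv2.line(im,q(a),q(b),(0,255,0),1,cv2.LINE_AA,4)
E
cat > f0.py <<'E'
from fit import *
import pickle
d,s=pickle.load(open("img0.pkl","rb"))
cv=lambda L,cam,k,u0,v0:[(cam,n,(u+.5)/k-.5+u0,(v+.5)/k-.5+v0) for n,u,v in L]
# tray corners
for u,v in [(50,135),(660,66),(712,470),(92,548)]:
    print('tray',unproj(d,(u+.5)/5.5-.5+190,(v+.5)/5.5-.5+205,.018)[:2].round(4))
# tray blocks: yaw with block y along world +x => corners T1 is +x(up), yaw=-90deg: x->-y, y->+x
b=cv([('T1',292,130),('T0',383,163),('T5',387,268),('T4',307,328),('T3',213,290),('T2',207,187),('h-+t',265,155),('h++t',308,150),('h+-t',325,303),('h--t',282,308)],d,5.5,190,205)
a=cv([('T1',465,108),('T0',553,150),('T5',563,250),('T4',485,308),('T3',387,268),('T2',383,163),('h-+t',449,136),('h++t',490,132),('h+-t',507,285),('h--t',465,290)],d,5.5,190,205)
pa=solve(a,flat(.04),[.6,-.05,-1.57]); pb=solve(b,flat(.04),[.6,.02,-1.57])
# rack: z leans to +x; x up the slope => roughly -x world; y -> -y
def rp(p):
    return Rn.from_euler('z',p[3]).as_matrix()@Rn.from_euler('y',-np.pi/6).as_matrix(),np.array(p[:3])
r=cv([('h-+t',350,120),('h--t',175,120),('h+-t',168,165),('h++t',348,168),('B0',343,325),('B5',228,325),('B1',410,235)],d,6,70,205)
r+=cv([('h--t',237,248),('h-+t',205,270)][:0]+[('T5',325,220),('T0',430,320)][:0],s,7,320,210)
pr=solve(r,rp,[.6,.3,.08,3.14])
ep=lambda p:(Rn.from_euler('z',p[2]).as_matrix()@np.array([[0,0,-1.],[0,1,0],[1,0,0]]),np.array([p[0],p[1],.035]))
e=cv([('B0',388,157),('B5',232,160),('T0',393,272),('T5',240,278),('h+-t',190,402),('h++t',395,400)],d,8,350,220)
pe=solve(e,ep,[.57,-.3,3.14])
print('---');
for nm,cam in(('t',d),('s',s)):
    im=cv2.resize(np.ascontiguousarray(cam["img"][:,:,::-1]),None,fx=4,fy=4,interpolation=cv2.INTER_CUBIC)
    for R,t in (flat(.04)(pa),flat(.04)(pb),rp(pr),ep(pe)): draw(cam,R,t,im)
    cv2.imwrite(f'ov_{nm}.png',im)
    boxes={'t':[(80,210,80,70),(200,210,120,90),(350,225,65,55)],'s':[(330,215,80,75),(235,135,115,85),(205,90,60,50)]}[nm]
    t=[cv2.resize(im[4*v:4*(v+h),4*u:4*(u+w)],(390,290)) for u,v,w,h in boxes]
    cv2.imwrite(f'pics/ov_{nm}.png',cv2.vconcat([cv2.hconcat(t[:2]),cv2.hconcat([t[2],t[2]*0])]))
E
python3 f0.py
```

```text
tray [0.5605 0.1197]
tray [ 0.5901 -0.1281]
tray [ 0.4285 -0.1476]
tray [0.3968 0.1   ]
[ 0.5318 -0.0502 -1.4741]
[[-0.4, -0.2], [0.4, -0.0], [0.4, 0.3], [-0.5, 0.6], [0.4, 0.0], [-0.6, 0.5], [-0.3, -0.6], [0.7, -0.6], [0.4, 0.0], [-0.5, -0.1]]
[ 0.5239  0.0193 -1.4601]
[[-1.0, -0.8], [-0.7, 0.8], [0.6, 0.3], [0.1, 0.4], [0.2, -0.3], [-0.6, -0.2], [0.1, -0.4], [0.7, -0.4], [0.6, 0.3], [-0.1, 0.3]]
[0.5426 0.2919 0.0526 3.1489]
[[0.0, -0.0], [0.3, 0.1], [-0.1, -0.1], [-0.9, -0.6], [-0.1, -0.0], [0.2, 0.0], [0.3, 0.8]]
[ 0.5098 -0.2884  3.084 ]
[[0.0, 31.5], [0.4, 29.9], [-0.1, 0.9], [-0.1, -1.1], [-1.2, -32.9], [0.7, -30.9]]
---
```

```bash
sed -i "s/('B0',388,157),('B5',232,160),('T0',393,272),('T5',240,278),('h+-t',190,402),('h++t',395,400)/('B5',388,157),('B0',232,160),('T5',393,272),('T0',240,278),('h++t',190,402),('h+-t',395,400)/; s/\[.57,-.3,3.14\]/[.57,-.3,0]/" f0.py; python3 f0.py | tail -3
```

```text
[ 0.5084 -0.2886  0.0238]
[[-0.3, -1.1], [0.2, -1.1], [-0.0, 0.7], [-0.0, 0.3], [-0.9, 0.4], [1.2, 0.2]]
---
```

View pics/ov_t.png

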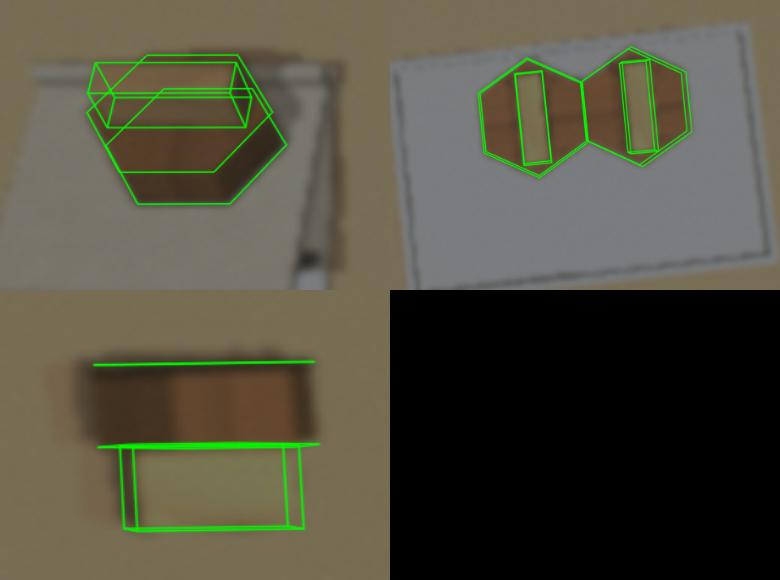

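View pics/ov_s.png

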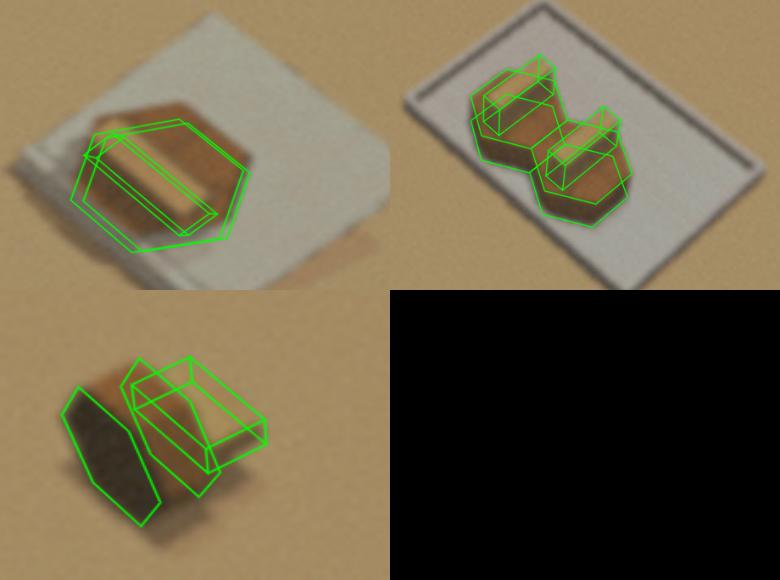

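```bash
sed -i "s/^r+=.*/r+=cv([('h+-t',370,382),('h--t',333,422),('h++t',237,248),('h-+t',205,270),('T0',325,220),('T1',210,245),('B5',430,320),('B4',398,432),('T2',180,355)],s,7,320,210)/" f0.py
cat >> f0.py <<'E'
for (R,t),nm in zip((flat(.04)(pa),flat(.04)(pb),rp(pr),ep(pe)),'abre'):
    im=cv2.resize(np.ascontiguousarray(s["img"][:,:,::-1]),None,fx=4,fy=4,interpolation=cv2.INTER_CUBIC)
c=[cv2.imread('ov_t.png')[4*210:4*285,4*80:4*155],cv2.imread('ov_s.png')[4*225:4*300,4*325:4*400]]
c=[cv2.resize(x,(400,400)) for x in c]
cv2.imwrite('pics/ov_r.png',cv2.hconcat(c))
print(-s['R'].T@s['t'],-d['R'].T@d['t'])
E
python3 f0.py | tail -6
```

```text
[0.5423 0.2868 0.0714 3.141 ]
[[0.4, -0.0], [0.2, -0.2], [-0.3, -0.2], [-0.6, -0.5], [-0.0, 0.5], [-0.1, 0.4], [0.7, 1.1], [0.7, 0.6], [-0.3, 0.6], [-0.4, -1.3], [-1.9, 1.2], [1.0, -0.8], [-0.3, -0.4], [0.7, -0.8], [0.4, 0.4], [-1.1, 1.1]]
[ 0.5084 -0.2886  0.0238]
[[-0.3, -1.1], [0.2, -1.1], [-0.0, 0.7], [-0.0, 0.3], [-0.9, 0.4], [1.2, 0.2]]
---
[0.90023377 0.38536708 0.80414704] [0.53140738 0.01634933 1.082804  ]
```

View pics/ov_r.png

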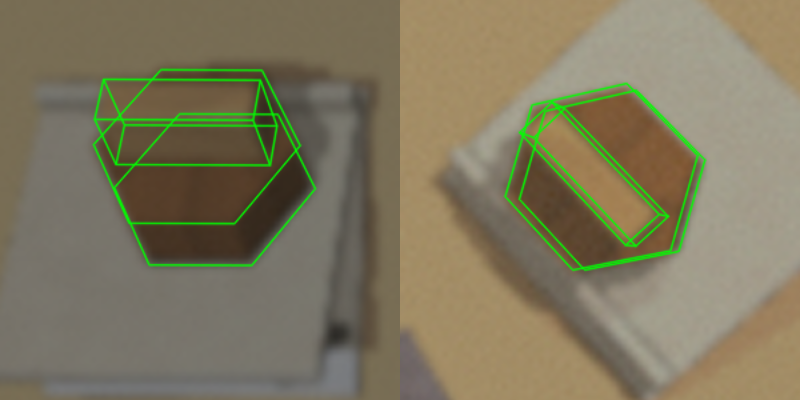

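Call:
{"name": "drive_tool", "arguments": {
  "targets": [
    {"dp":[0.032,-0.03,0.005],"delta_rot":[0,0,-0.114],"fingers":0.3},
    {"dp":[0.032,-0.03,0.005],"delta_rot":[0,0,-0.114],"fingers":0.3},
    {"dp":[0.032,-0.03,0],"delta_rot":[0,0,-0.114],"fingers":0.3},
    {"dp":[0.032,-0.03,0],"delta_rot":[0,0,-0.114],"fingers":0.3},
    {"dp":[0.032,-0.03,0],"delta_rot":[0,0,-0.114],"fingers":0.3},
    {"dp":[0.032,-0.03,0],"delta_rot":[0,0,-0.114],"fingers":0.3},
    {"dp":[0.032,-0.03,0],"delta_rot":[0,0,-0.114],"fingers":0.3},
    {"dp":[0.032,-0.03,0],"delta_rot":[0,0,-0.114],"fingers":0.3},
    {"dp":[0.032,-0.03,0],"delta_rot":[0,0,-0.114],"fingers":0.3},
    {"dp":[0.032,-0.03,0],"delta_rot":[0,0,-0.114],"fingers":0.3}
  ]
}}

```text
clock: 1.25
position: [0.5902, 0.2902, 0.2246]
ee_rot: [-0.0, 1.0, -0.0, -0.0]
ft_force: [0.4, 0.7, 0.9]
grip_width: 0.0666
```

Call:
{"name": "drive_tool", "arguments": {
  "targets": [
    {"dp":[0,0,-0.012],"delta_rot":[0,0.131,0],"fingers":0.3},
    {"dp":[0,0,-0.012],"delta_rot":[0,0.131,0],"fingers":0.3},
    {"dp":[0,0,-0.012],"delta_rot":[0,0.131,0],"fingers":0.3},
    {"dp":[0,0,-0.012],"delta_rot":[0,0.131,0],"fingers":0.3},
    {"dp":[0,0,0],"delta_rot":[0,0,0],"fingers":0.3},
    {"dp":[0,0,0],"delta_rot":[0,0,0],"fingers":0.3}
  ]
}}

```text
clock: 1.85
position: [0.5889, 0.2914, 0.175]
ee_rot: [-0.0, 0.966, 0.002, -0.26]
ft_force: [0.1, 0.4, -0.0]
grip_width: 0.0665
```

```bash
cat >> h.py <<'E'
def st():
    s=ctrl.observe(); q=s['ee_rot']; R=Rn.from_quat([q[1],q[2],q[3],q[0]])
    print('t',round(s['clock'],2),'p',s['position'].round(4),'x',R.as_matrix()[:,0].round(3),'z',R.as_matrix()[:,2].round(3),'F',s['ft_force'].round(1),'w',round(s['grip_width'],4))
    return s,R
E
python3 - <<'E'
from h import *
s,R=st()
T=np.array([[.866,0,-.5],[0,-1,0],[-.5,0,-.866]]).T
print('rotvec to target',(Rn.from_matrix(T)*R.inv()).as_rotvec().round(3)); print(np.round(s['joint_positions'],2))
d=ctrl.get_image("wrist"); cv2.imwrite("pics/w1.png",d["img"][:,:,::-1])
E
```

```text
t 1.85 p [0.5889 0.2914 0.175 ] x [ 0.865  0.003 -0.501] z [-0.501 -0.001 -0.865] F [ 0.1  0.4 -0. ] w 0.0665
rotvec to target [-0.001 -0.001 -0.003]
[0.31 0.48 1.35 0.16 1.81 0.31]
```

View pics/w1.png

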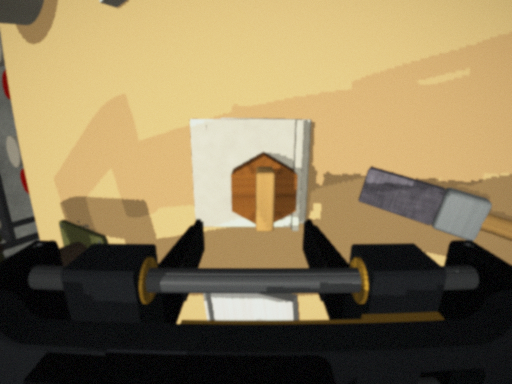

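Run:
```python
from fit import *
import pickle
d=ctrl.get_image("wrist"); pickle.dump(d,open('w1.pkl','wb'))
rp=lambda p:(Rn.from_euler('z',p[3]).as_matrix()@Rn.from_euler('y',-np.pi/6).as_matrix(),np.array(p[:3]))
im=cv2.resize(np.ascontiguousarray(d["img"][:,:,::-1]),None,fx=4,fy=4,interpolation=cv2.INTER_CUBIC)
a=im[4*140:4*240,4*215:4*315].copy()
draw(d,*rp([.5423,.2868,.0714,3.141]),im)
cv2.imwrite('pics/w1c.png',cv2.hconcat([a,im[4*140:4*240,4*215:4*315]]))
```

```text
(no output)
```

View pics/w1c.png

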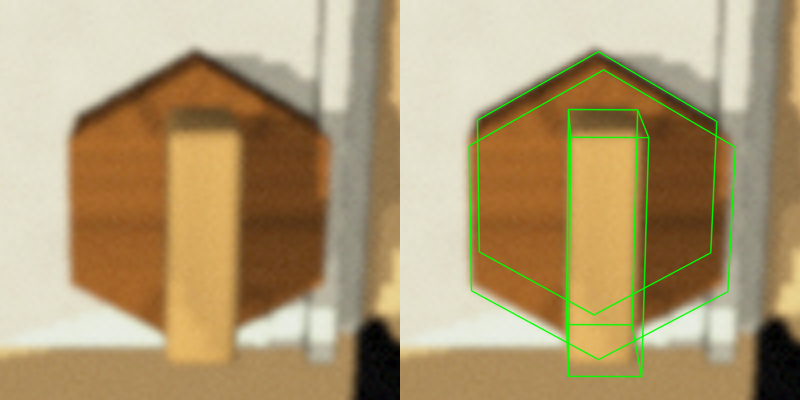

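```bash
cat > f1.py <<'E'
from fit import *
import pickle
d,s=pickle.load(open("img0.pkl","rb")); w=pickle.load(open('w1.pkl','rb'))
cv=lambda L,cam,k,u0,v0:[(cam,n,(u+.5)/k-.5+u0,(v+.5)/k-.5+v0) for n,u,v in L]
rp=lambda p:(Rn.from_euler('z',p[3]).as_matrix()@Rn.from_euler('y',-np.pi/6-0*p[3]).as_matrix(),np.array(p[:3]))
r1=cv([('h-+t',350,120),('h--t',175,120),('h+-t',168,165),('h++t',348,168),('B0',343,325),('B5',228,325),('B1',410,235)],d,6,70,205)
r2=cv([('h+-t',370,382),('h--t',333,422),('h++t',237,248),('h-+t',205,270),('T0',325,220),('T1',210,245),('B5',430,320),('B4',398,432),('T2',180,355)],s,7,320,210)
# wrist: image right=+x world => block -x ; image up = ? +y world is down?
def names(up):
    o=[]
    for n,u,v in [('h+%st',168,130),('h-%st',240,130),('h-%st',233,362),('h+%st',168,362)]:
        o.append((n%(up if v<200 else ('-' if up=='+' else '+')),u,v))
    return o
r3=names('+')+[('T0',69,135),('T5',72,287),('T2',328,135),('T3',325,287),('B1',195,50)]
r3=cv(r3,w,4,215,140)
for nm,o in (('w',r3),('w+t',r3+r1),('all',r1+r2+r3)):
    print(nm); p=solve(o,rp,[.54,.287,.07,3.14])
E
python3 f1.py
```

```text
w
[0.5527 0.2826 0.0423 0.3251]
[[-0.4, 3.0], [-26.1, 4.4], [-9.8, -2.5], [14.8, -1.1], [66.8, 0.0], [75.8, -0.6], [-32.1, 5.1], [-22.8, -2.1], [34.9, 0.1]]
w+t
[0.5404 0.2879 0.068  3.1461]
[[0.1, 58.8], [0.2, 58.8], [3.4, -58.4], [0.4, -58.4], [0.9, 36.8], [-0.6, -37.1], [-0.5, 36.8], [1.9, -37.1], [-0.3, 64.2], [0.2, 0.8], [0.0, 0.8], [-0.5, 0.8], [-0.8, 0.3], [-0.1, 1.3], [-0.1, 1.3], [0.5, 1.9]]
all
[0.5408 0.2871 0.0688 3.1418]
[[0.5, 0.7], [0.4, 0.5], [-0.1, 0.5], [-0.5, 0.2], [0.1, 1.2], [0.1, 1.1], [0.8, 1.8], [1.0, 0.7], [-0.1, 0.7], [-0.1, -1.1], [-1.6, 1.4], [1.3, -0.6], [-0.0, -0.2], [0.9, -0.7], [0.6, 0.5], [-0.7, 1.2], [-0.1, 60.0], [0.1, 60.0], [3.5, -57.2], [0.5, -57.3], [0.7, 37.7], [-0.7, -36.3], [-0.5, 37.9], [2.0, -36.0], [-0.4, 65.0]]
```

```bash
sed -i "s/names('+')+.*/names('-')+[('T5',69,135),('T0',72,287),('T3',328,135),('T2',325,287),('B4',195,50)]/" f1.py; python3 f1.py
```

```text
w
[0.5382 0.2867 0.0651 3.1519]
[[-0.3, -0.1], [0.6, -0.2], [1.3, 0.3], [-0.3, 0.4], [-0.2, 1.4], [0.0, -1.2], [0.0, 1.1], [-0.6, -1.5], [-0.2, -0.4]]
w+t
[0.5408 0.2879 0.0695 3.154 ]
[[-0.2, -0.2], [1.2, -0.3], [1.9, 1.3], [-0.0, 1.4], [-0.5, 1.4], [-0.2, -0.5], [0.9, 1.0], [0.3, -0.9], [-0.0, -0.8], [-0.1, 0.5], [-0.3, 0.7], [-0.7, 0.7], [-1.0, -0.0], [-0.1, 1.0], [-0.1, 1.2], [0.4, 1.5]]
all
[0.5407 0.2876 0.0692 3.1515]
[[0.1, 0.6], [-0.1, 0.7], [-0.5, 0.7], [-0.9, 0.1], [0.0, 1.1], [-0.0, 1.2], [0.6, 1.6], [1.3, 0.8], [0.4, 0.9], [0.0, -0.9], [-1.4, 1.7], [1.4, -0.6], [0.1, 0.0], [1.0, -0.8], [0.9, 0.4], [-0.5, 1.5], [-0.1, 0.1], [1.3, -0.0], [1.8, 1.5], [-0.1, 1.5], [-0.3, 1.5], [-0.2, -0.4], [0.9, 1.3], [0.2, -0.7], [0.1, -0.6]]
```

Call:
{"name": "drive_tool", "arguments": {
  "targets": [
    {"dp":[0.013,-0.004,0],"delta_rot":[0,0,0],"fingers":0.3},
    {"dp":[-0.012,0,-0.0205],"delta_rot":[0,0,0],"fingers":0.3},
    {"dp":[-0.012,0,-0.0205],"delta_rot":[0,0,0],"fingers":0.3},
    {"dp":[-0.012,0,-0.0205],"delta_rot":[0,0,0],"fingers":0.3},
    {"dp":[-0.012,0,-0.0205],"delta_rot":[0,0,0],"fingers":0.3},
    {"dp":[-0.0115,0,-0.02],"delta_rot":[0,0,0],"fingers":0.3},
    {"dp":[0,0,0],"delta_rot":[0,0,0],"fingers":0.3},
    {"dp":[0,0,0],"delta_rot":[0,0,0],"fingers":0.3}
  ]
}}

```text
clock: 2.75
position: [0.543, 0.2883, 0.0772]
ee_rot: [-0.001, 0.966, 0.002, -0.257]
ft_force: [0.9, 0.1, -0.3]
grip_width: 0.0665
```

Run:
```python
from fit import *
st()
d=ctrl.get_image("wrist"); cv2.imwrite('pics/w2.png',d["img"][:,:,::-1])
d=ctrl.get_image("scene"); crop(d,310,200,120,100,5,'pics/s2.png')
```

```text
t 2.75 p [0.543  0.2883 0.0772] x [ 0.868  0.005 -0.497] z [-0.497  0.001 -0.868] F [ 0.9  0.1 -0.3] w 0.0665
```

View pics/w2.png

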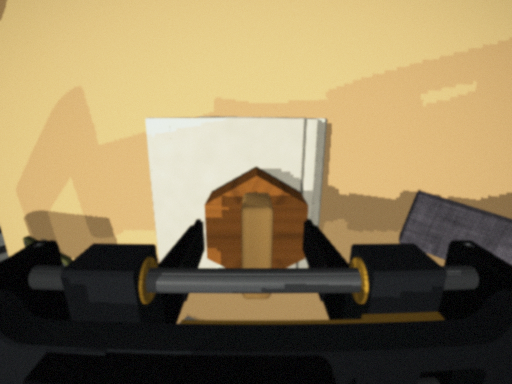

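View pics/s2.png

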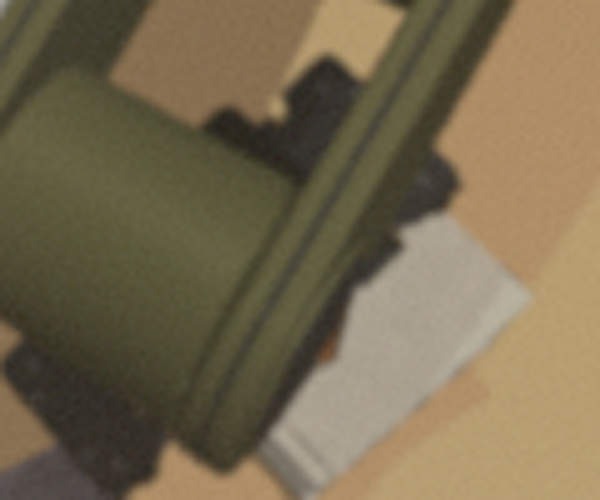

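Call:
{"name": "drive_tool", "arguments": {
  "targets": [
    {"dp":[-0.0025,0,-0.0045],"delta_rot":[0,0,0],"fingers":0.3},
    {"dp":[0,0,0],"delta_rot":[0,0,0],"fingers":1},
    {"dp":[0,0,0],"delta_rot":[0,0,0],"fingers":1},
    {"dp":[0,0,0],"delta_rot":[0,0,0],"fingers":1},
    {"dp":[0,0,0],"delta_rot":[0,0,0],"fingers":1},
    {"dp":[0,0,0],"delta_rot":[0,0,0],"fingers":1},
    {"dp":[0,0,0],"delta_rot":[0,0,0],"fingers":1},
    {"dp":[0,0,0],"delta_rot":[0,0,0],"fingers":1}
  ]
}}

```text
clock: 3.65
position: [0.5414, 0.288, 0.0714]
ee_rot: [-0.001, 0.966, 0.002, -0.258]
ft_force: [2.8, 0.9, 6.6]
grip_width: 0.0176
```

Call:
{"name": "drive_tool", "arguments": {
  "targets": [
    {"dp":[0.005,0,0.009],"delta_rot":[0,0,0],"fingers":1},
    {"dp":[0.01,0,0.018],"delta_rot":[0,0,0],"fingers":1},
    {"dp":[0.01,0,0.018],"delta_rot":[0,0,0],"fingers":1},
    {"dp":[0.01,0,0.018],"delta_rot":[0,0,0],"fingers":1},
    {"dp":[0.0,0,0.025],"delta_rot":[0,-0.131,0],"fingers":1},
    {"dp":[0.0,0,0.025],"delta_rot":[0,-0.131,0],"fingers":1},
    {"dp":[0.0,0,0.015],"delta_rot":[0,-0.131,0],"fingers":1},
    {"dp":[0.0,0,0.0],"delta_rot":[0,-0.131,0],"fingers":1}
  ]
}}

```text
clock: 4.45
position: [0.5773, 0.2882, 0.2026]
ee_rot: [-0.001, 1.0, 0.002, 0.006]
ft_force: [0.8, 0.3, -1.3]
grip_width: 0.0178
```

Run:
```python
from fit import *
s,R=st();print(np.round(s['joint_positions'],2))
d=ctrl.get_image("wrist"); cv2.imwrite('pics/w3.png',d["img"][:,:,::-1])
```

```text
t 4.45 p [0.5773 0.2882 0.2026] x [1.    0.004 0.011] z [ 0.011  0.002 -1.   ] F [ 0.8  0.3 -1.3] w 0.0178
[ 0.38  0.11  1.68 -0.    1.33  0.38]
```

View pics/w3.png

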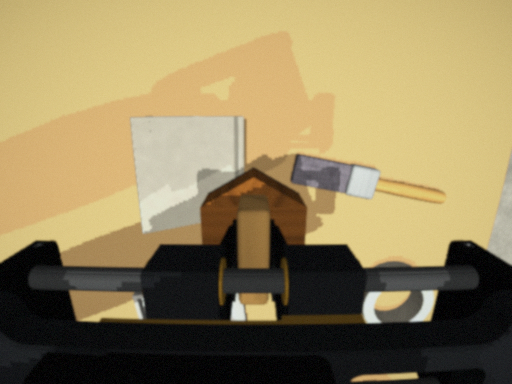

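Run:
```python
from fit import *
import pickle
s,R=st()
w=ctrl.get_image("wrist"); d=ctrl.get_image("top"); pickle.dump((w,d,s),open('w4.pkl','wb'))
Rb=np.array([[-1,0,0],[0,-1,0],[0,0,1.]])
def ov(cam,t,box,fn,k=4):
    im=cv2.resize(np.ascontiguousarray(cam["img"][:,:,::-1]),None,fx=4,fy=4,interpolation=cv2.INTER_CUBIC)
    u,v,a,b=box; A=im[4*v:4*(v+b),4*u:4*(u+a)].copy()
    draw(cam,Rb,t,im); cv2.imwrite(fn,cv2.hconcat([A,im[4*v:4*(v+b),4*u:4*(u+a)]]))
t=s['position']+[0,0,-.0035]
ov(w,t,(190,160,95*130//130,100),'pics/w4c.png')
crop(d,70,190,110,80,7,'pics/d4c.png')
```

```text
t 4.5 p [0.5729 0.2881 0.2001] x [1.    0.006 0.008] z [ 0.008  0.001 -1.   ] F [-1.8  0.6 -1.8] w 0.018
```

View pics/w4c.png

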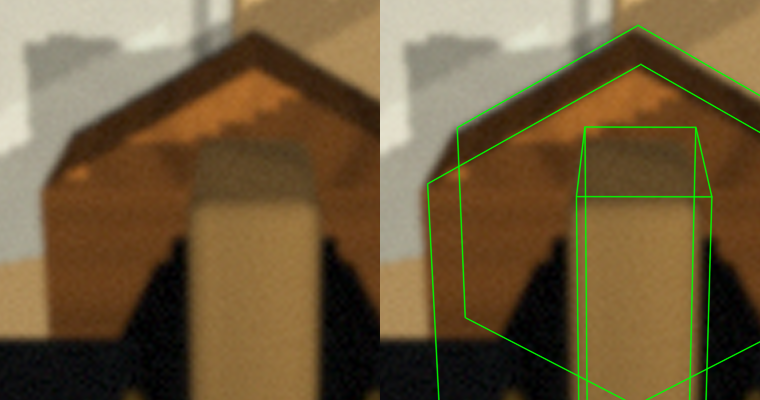

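View pics/d4c.png

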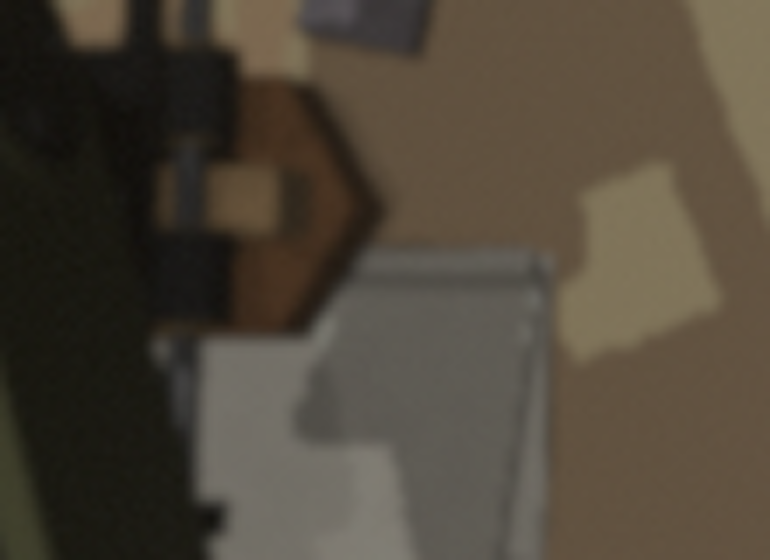

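Call:
{"name": "drive_tool", "arguments": {
  "targets": [
    {"dp":[-0.0117,-0.0311,0],"delta_rot":[0,0,-0.1465],"fingers":1},
    {"dp":[-0.0117,-0.0311,0],"delta_rot":[0,0,-0.1465],"fingers":1},
    {"dp":[-0.0117,-0.0311,0],"delta_rot":[0,0,-0.1465],"fingers":1},
    {"dp":[-0.0117,-0.0311,0],"delta_rot":[0,0,-0.1465],"fingers":1},
    {"dp":[-0.0117,-0.0311,0],"delta_rot":[0,0,-0.1465],"fingers":1},
    {"dp":[-0.0117,-0.0311,0],"delta_rot":[0,0,-0.1465],"fingers":1},
    {"dp":[-0.0117,-0.0311,0],"delta_rot":[0,0,-0.1465],"fingers":1},
    {"dp":[-0.0117,-0.0311,0],"delta_rot":[0,0,-0.1465],"fingers":1},
    {"dp":[-0.0117,-0.0311,0],"delta_rot":[0,0,-0.1465],"fingers":1},
    {"dp":[-0.0117,-0.0311,0],"delta_rot":[0,0,-0.1465],"fingers":1}
  ]
}}

```text
clock: 5.6
position: [0.4578, -0.0249, 0.1978]
ee_rot: [0.001, 0.743, -0.67, -0.002]
ft_force: [0.4, 0.2, -1.7]
grip_width: 0.0181
```

Call:
{"name": "drive_tool", "arguments": {
  "targets": [
    {"dp":[0,0,-0.02],"delta_rot":[0,0,0],"fingers":1},
    {"dp":[0,0,-0.03],"delta_rot":[0,0,0],"fingers":1},
    {"dp":[0,0,-0.03],"delta_rot":[0,0,0],"fingers":1},
    {"dp":[0,0,-0.02],"delta_rot":[0,0,0],"fingers":1},
    {"dp":[0,0,0],"delta_rot":[0,0,0],"fingers":1},
    {"dp":[0,0,0],"delta_rot":[0,0,0],"fingers":1},
    {"dp":[0,0,0],"delta_rot":[0,0,0],"fingers":1}
  ]
}}

```text
clock: 6.3
position: [0.4595, -0.0237, 0.0997]
ee_rot: [-0.0, 0.745, -0.667, 0.001]
ft_force: [0.9, -0.2, -1.6]
grip_width: 0.0181
```

Run:
```python
from fit import *
import pickle
s,R=st(); x=R.as_matrix()[:,0]; print('yaw',np.arctan2(x[1],x[0]))
w=ctrl.get_image("wrist"); pickle.dump((w,s),open('w5.pkl','wb'))
im=cv2.resize(np.ascontiguousarray(w["img"][:,:,::-1]),None,fx=4,fy=4,interpolation=cv2.INTER_CUBIC)
for p in ([.5318,-.0502,-1.4741],[.5239,.0193,-1.46]): draw(w,*flat(.04)(p),im)
cv2.imwrite('pics/w5.png',cv2.resize(im,(768,576))) ; crop(w,100,90,310,190,2.55,'pics/w5b.png')
```

```text
t 6.3 p [ 0.4595 -0.0237  0.0997] x [ 0.109 -0.994  0.   ] z [ 0.001 -0.    -1.   ] F [ 0.9 -0.2 -1.6] w 0.0181
yaw -1.461328522915103
```

View pics/w5.png

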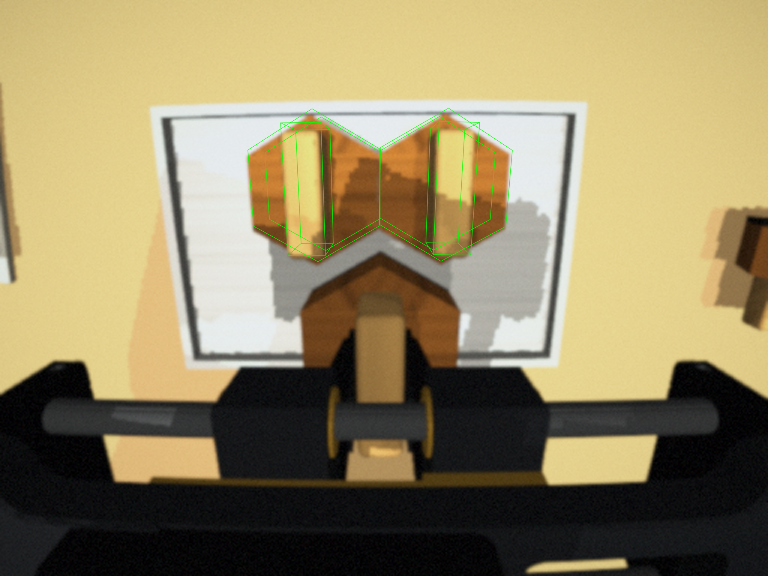

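View pics/w5b.png

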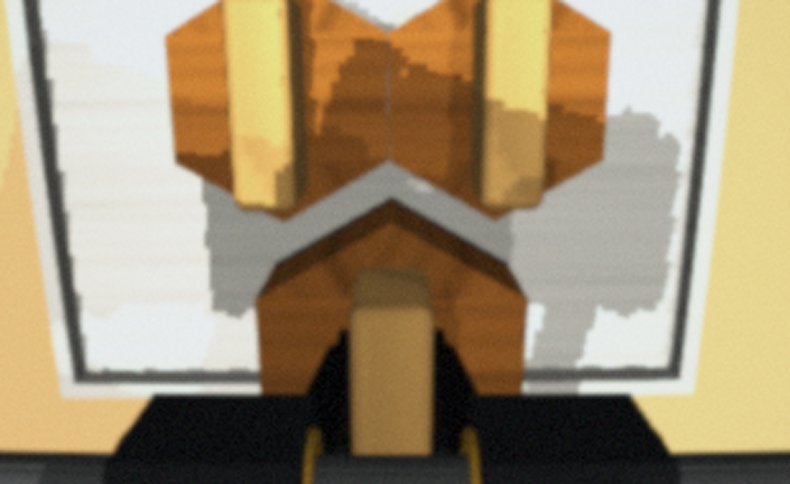

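Run:
```python
from fit import *
import pickle
w,s=pickle.load(open('w5.pkl','rb'))
cv=lambda L,cam,k,u0,v0:[(cam,n,(u+.5)/k-.5+u0,(v+.5)/k-.5+v0) for n,u,v in L]
# left is b (+y)
b=cv([('T3',176,160),('T4',288,218),('T5',390,160),('T0',390,32),('T2',167,37),('h--t',237,208),('h+-t',294,208)],w,2.55,100,90)
a=cv([('T3',390,160),('T4',494,218),('T5',602,160),('T0',610,37),('T2',390,32),('h--t',482,208),('h+-t',542,208)],w,2.55,100,90)
pb=solve(b,flat(.04),[.5239,.0193,-1.46]);pa=solve(a,flat(.04),[.5318,-.0502,-1.47])
m=(pa+pb)[:2]/2; dirv=(pb-pa)[:2]; print('dist',np.hypot(*dirv),'yaw',np.arctan2(-dirv[0],dirv[1]))
n=np.array([-dirv[1],dirv[0]])/np.hypot(*dirv); print('notch',m+n*.0606)
# held block
h=cv([('B1',392,198),('B2',275,264),('B0',508,264),('T1',392,222),('T2',257,298),('T0',527,298),('h-+t',352,308),('h++t',434,308)],w,2.55,100,90)
f3=lambda p:(Rn.from_euler('z',p[2]).as_matrix(),np.array([p[0],p[1],p[3]]))
ph=solve(h,f3,[.4595,-.0237,-1.46,.096]); print('held-TCP',ph[[0,1,3]]-s['position'])
```

```text
[ 0.5221  0.019  -1.4588]
[[0.1, 0.1], [-0.9, 0.8], [0.3, -0.4], [0.2, -1.1], [-0.2, -2.2], [-0.8, 1.0], [1.8, 0.9]]
[ 0.5297 -0.0499 -1.4607]
[[-0.6, -0.3], [-0.0, 0.9], [0.4, -0.1], [1.0, -2.4], [-0.7, -1.0], [-0.7, 0.9], [0.7, 1.0]]
dist 0.06931280088127367 yaw 0.10935463743895026
notch [ 0.46565905 -0.02203631]
[ 0.4575 -0.0237 -1.4617  0.0965]
[[0.0, -0.2], [0.9, -0.5], [-0.5, -0.4], [0.1, 0.3], [-0.0, 0.4], [0.1, 0.5], [-1.2, -0.1], [0.5, -0.1]]
held-TCP [-1.98271011e-03 -3.82904507e-05 -3.18699840e-03]
```

Call:
{"name": "drive_tool", "arguments": {
  "targets": [
    {"dp":[0,0.001,-0.015],"delta_rot":[0,0,0],"fingers":1},
    {"dp":[0,0,-0.015],"delta_rot":[0,0,0],"fingers":1},
    {"dp":[0,0,-0.012],"delta_rot":[0,0,0],"fingers":1},
    {"dp":[0,0,-0.008],"delta_rot":[0,0,0],"fingers":1},
    {"dp":[0,0,-0.004],"delta_rot":[0,0,0],"fingers":1},
    {"dp":[0,0,0],"delta_rot":[0,0,0],"fingers":1},
    {"dp":[0,0,0],"delta_rot":[0,0,0],"fingers":1},
    {"dp":[0,0,0],"delta_rot":[0,0,0],"fingers":1}
  ]
}}

```text
clock: 7.15
position: [0.4587, -0.0224, 0.0449]
ee_rot: [-0.0, 0.745, -0.667, 0.001]
ft_force: [0.1, 0.5, -1.6]
grip_width: 0.0175
```

Run:
```python
from fit import *
import pickle
s,R=st(); x=R.as_matrix()[:,0]; print('yaw',np.arctan2(x[1],x[0]))
w=ctrl.get_image("wrist"); pickle.dump((w,s),open('w6.pkl','wb'))
crop(w,100,80,310,190,2.55,'pics/w6b.png')
```

```text
t 7.15 p [ 0.4587 -0.0224  0.0449] x [ 0.11  -0.994  0.   ] z [ 0.001 -0.    -1.   ] F [ 0.1  0.5 -1.6] w 0.0175
yaw -1.4609846790277847
```

View pics/w6b.png

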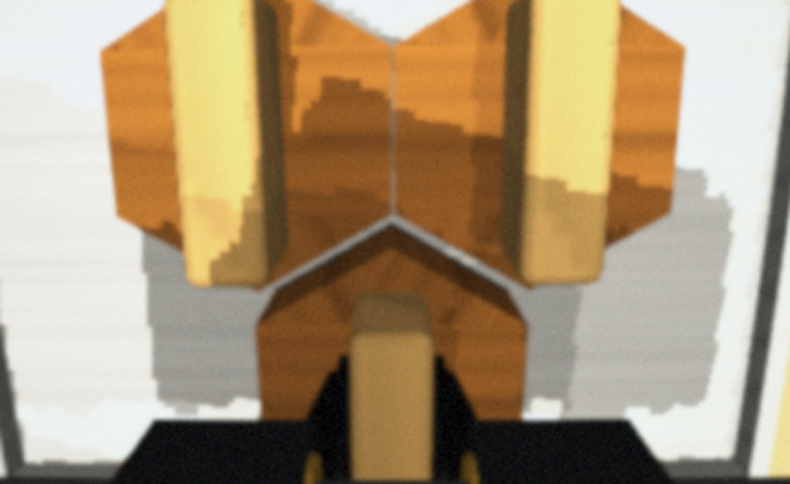

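Call:
{"name": "drive_tool", "arguments": {
  "targets": [
    {"dp":[0.002,0.0002,-0.001],"delta_rot":[0,0,0],"fingers":1},
    {"dp":[0.002,0.0002,0],"delta_rot":[0,0,0],"fingers":1},
    {"dp":[0.001,0.0001,0],"delta_rot":[0,0,0],"fingers":1},
    {"dp":[0,0,0],"delta_rot":[0,0,0],"fingers":1},
    {"dp":[0,0,0],"delta_rot":[0,0,0],"fingers":1}
  ]
}}

```text
clock: 7.7
position: [0.4631, -0.0218, 0.0432]
ee_rot: [0.0, 0.745, -0.667, -0.0]
ft_force: [-0.7, 0.4, -1.7]
grip_width: 0.018
```

Run:
```python
from fit import *
import pickle
s,R=st()
w=ctrl.get_image("wrist"); crop(w,140,100,230,140,3.4,'pics/w7b.png')
```

```text
t 7.7 p [ 0.4631 -0.0218  0.0432] x [ 0.11  -0.994 -0.   ] z [-0.  0. -1.] F [-0.7  0.4 -1.7] w 0.018
```

View pics/w7b.png

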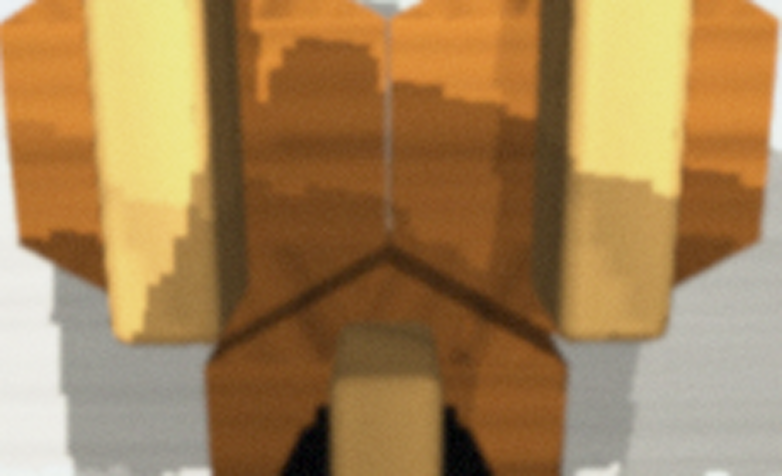

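Call:
{"name": "drive_tool", "arguments": {
  "targets": [
    {"dp":[0.001,0.0001,-0.0005],"delta_rot":[0,0,0],"fingers":1},
    {"dp":[0.001,0.0001,-0.0005],"delta_rot":[0,0,0],"fingers":1},
    {"dp":[0.0005,0,0],"delta_rot":[0,0,0],"fingers":1},
    {"dp":[0,0,0],"delta_rot":[0,0,0],"fingers":1},
    {"dp":[0,0,0],"delta_rot":[0,0,0],"fingers":1}
  ]
}}

```text
clock: 8.25
position: [0.4656, -0.0216, 0.0422]
ee_rot: [-0.0, 0.745, -0.667, -0.0]
ft_force: [0.6, 0.4, -2.0]
grip_width: 0.0177
```

Run:
```python
from fit import *
import pickle
s,R=st()
w=ctrl.get_image("wrist"); crop(w,140,100,230,140,3.4,'pics/w8b.png')
```

```text
t 8.25 p [ 0.4656 -0.0216  0.0422] x [ 0.11  -0.994 -0.   ] z [-0.  0. -1.] F [ 0.6  0.4 -2. ] w 0.0177
```

View pics/w8b.png

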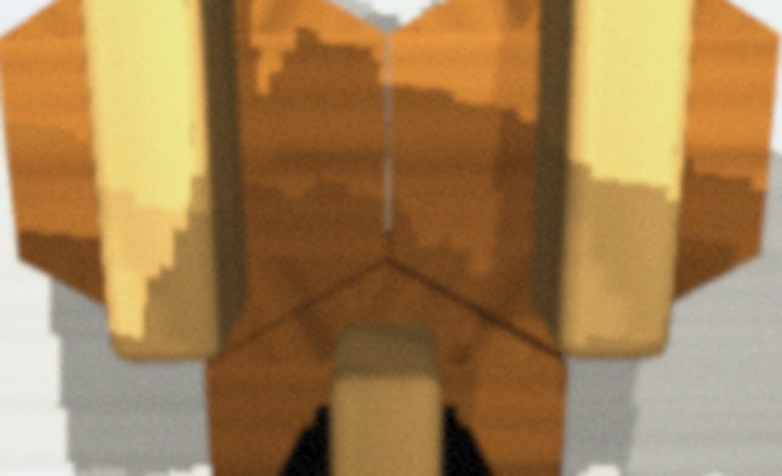

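Call:
{"name": "drive_tool", "arguments": {
  "targets": [
    {"dp":[0.0005,0,-0.001],"delta_rot":[0,0,0],"fingers":1},
    {"dp":[0,0,-0.0005],"delta_rot":[0,0,0],"fingers":1},
    {"dp":[0,0,0],"delta_rot":[0,0,0],"fingers":1},
    {"dp":[0,0,0],"delta_rot":[0,0,0],"fingers":1}
  ]
}}

```text
clock: 8.7
position: [0.466, -0.0216, 0.0405]
ee_rot: [0.0, 0.745, -0.667, -0.0]
ft_force: [-0.2, -0.3, -1.6]
grip_width: 0.0174
```

Call:
{"name": "drive_tool", "arguments": {
  "targets": [
    {"dp":[0,0,-0.001],"delta_rot":[0,0,0],"fingers":1},
    {"dp":[0,0,-0.0005],"delta_rot":[0,0,0],"fingers":1},
    {"dp":[0,0,0],"delta_rot":[0,0,0],"fingers":1},
    {"dp":[0,0,0],"delta_rot":[0,0,0],"fingers":1}
  ]
}}

```text
clock: 9.1
position: [0.4662, -0.0217, 0.0403]
ee_rot: [0.0, 0.745, -0.667, -0.0]
ft_force: [-4.6, 0.1, 6.9]
grip_width: 0.0179
```

Call:
{"name": "drive_tool", "arguments": {
  "targets": [
    {"dp":[0,0,0.0005],"delta_rot":[0,0,0],"fingers":0.55},
    {"dp":[0,0,0],"delta_rot":[0,0,0],"fingers":0.55},
    {"dp":[0,0,0],"delta_rot":[0,0,0],"fingers":0.55},
    {"dp":[0,0,0.01],"delta_rot":[0,0,0],"fingers":0.55},
    {"dp":[0,0,0.03],"delta_rot":[0,0,0],"fingers":0.55},
    {"dp":[0,0,0.04],"delta_rot":[0,0,0],"fingers":0.55},
    {"dp":[0,0,0.04],"delta_rot":[0,0,0],"fingers":0.55},
    {"dp":[0,0,0.03],"delta_rot":[0,0,0],"fingers":0.55},
    {"dp":[0,0,0],"delta_rot":[0,0,0],"fingers":0.55},
    {"dp":[0,0,0],"delta_rot":[0,0,0],"fingers":0.55}
  ]
}}

```text
clock: 10.1
position: [0.4663, -0.0216, 0.1904]
ee_rot: [-0.001, 0.745, -0.667, 0.001]
ft_force: [0.5, -0.0, 0.0]
grip_width: 0.0426
```

Run:
```python
from fit import *
import pickle
s,R=st()
w=ctrl.get_image("wrist"); cv2.imwrite('pics/w9.png',w["img"][:,:,::-1])
w=ctrl.get_image("top"); crop(w,190,205,140,105,5.5,'pics/t9.png')
```

```text
t 10.1 p [ 0.4663 -0.0216  0.1904] x [ 0.11  -0.994  0.   ] z [ 0.002 -0.    -1.   ] F [ 0.5 -0.   0. ] w 0.0426
```

View pics/w9.png

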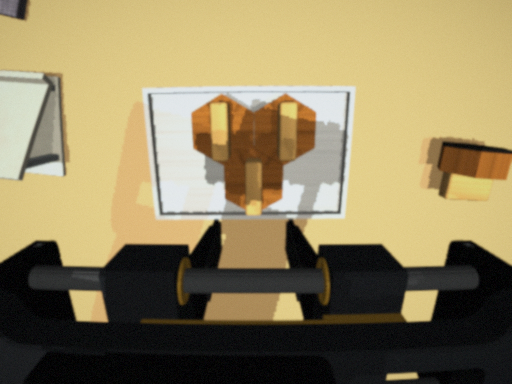

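View pics/t9.png

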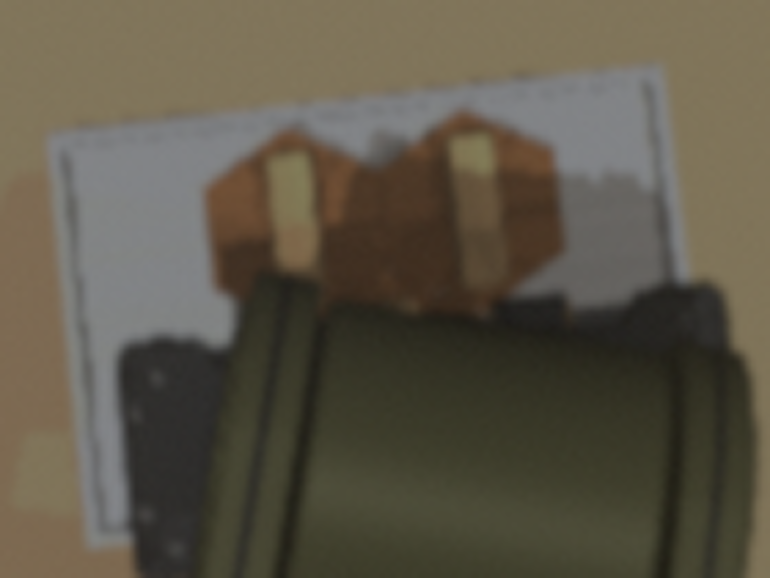

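Call:
{"name": "drive_tool", "arguments": {
  "targets": [
    {"dp":[0.001,-0.0267,0],"delta_rot":[0,0,0.1465],"fingers":1},
    {"dp":[0.001,-0.0267,0],"delta_rot":[0,0,0.1465],"fingers":1},
    {"dp":[0.001,-0.0267,0],"delta_rot":[0,0,0.1465],"fingers":1},
    {"dp":[0.001,-0.0267,0],"delta_rot":[0,0,0.1465],"fingers":1},
    {"dp":[0.001,-0.0267,0],"delta_rot":[0,0,0.1465],"fingers":1},
    {"dp":[0.001,-0.0267,0],"delta_rot":[0,0,0.1465],"fingers":1},
    {"dp":[0.001,-0.0267,0],"delta_rot":[0,0,0.1465],"fingers":1},
    {"dp":[0.001,-0.0267,-0.01],"delta_rot":[0,0,0.1465],"fingers":1},
    {"dp":[0.001,-0.0267,-0.02],"delta_rot":[0,0,0.1465],"fingers":1},
    {"dp":[0,-0.0267,-0.02],"delta_rot":[0,0,0.1465],"fingers":1}
  ]
}}

```text
clock: 11.2
position: [0.4742, -0.2891, 0.1371]
ee_rot: [-0.001, 1.0, 0.005, -0.001]
ft_force: [0.1, -0.3, -0.4]
grip_width: 0.0003
```

Call:
{"name": "drive_tool", "arguments": {
  "targets": [
    {"dp":[0,0,0],"delta_rot":[0,0,0.02],"fingers":1},
    {"dp":[0,0,0],"delta_rot":[0,0,0],"fingers":1},
    {"dp":[0,0,0],"delta_rot":[0,0,0],"fingers":1}
  ]
}}

```text
clock: 11.5
position: [0.475, -0.2879, 0.1394]
ee_rot: [-0.0, 1.0, 0.012, -0.0]
ft_force: [-0.2, 0.1, 0.1]
grip_width: 0.0006
```

Run:
```python
from fit import *
import pickle
s,R=st()
w=ctrl.get_image("wrist"); t=ctrl.get_image("scene"); tt=ctrl.get_image("top")
pickle.dump((w,t,s,tt),open('e1.pkl','wb'))
ep=lambda p:(Rn.from_euler('z',p[2]).as_matrix()@np.array([[0,0,-1.],[0,1,0],[1,0,0]]),np.array([p[0],p[1],.035]))
o=[]
for cam,(u,v,a,b) in ((w,(180,150,200,150)),(t,(190,80,100,75))):
    im=cv2.resize(np.ascontiguousarray(cam["img"][:,:,::-1]),None,fx=4,fy=4,interpolation=cv2.INTER_CUBIC)
    draw(cam,*ep([.5084,-.2886,.0238]),im); o.append(cv2.resize(im[4*v:4*(v+b),4*u:4*(u+a)],(400,300)))
cv2.imwrite('pics/e1.png',cv2.hconcat(o)); cv2.imwrite('pics/e1w.png',w['img'][:,:,::-1])
crop(tt,190,205,140,105,5.5,'pics/t10.png')
```

```text
t 11.5 p [ 0.475  -0.2879  0.1394] x [ 1.     0.023 -0.   ] z [-0.     0.001 -1.   ] F [-0.2  0.1  0.1] w 0.0006
```

View pics/e1.png

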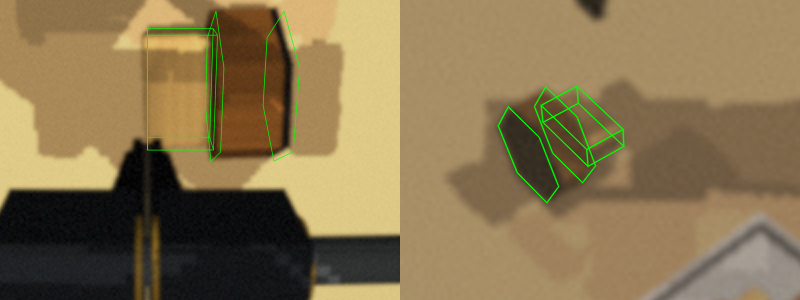

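View pics/e1w.png

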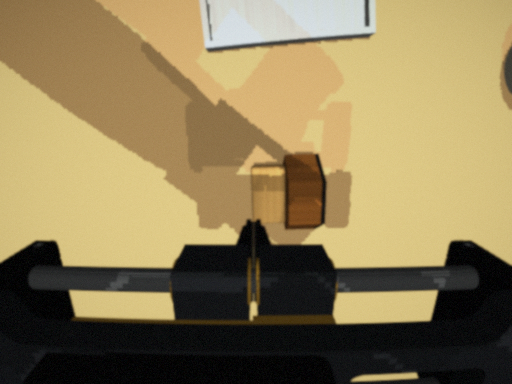

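View pics/t10.png

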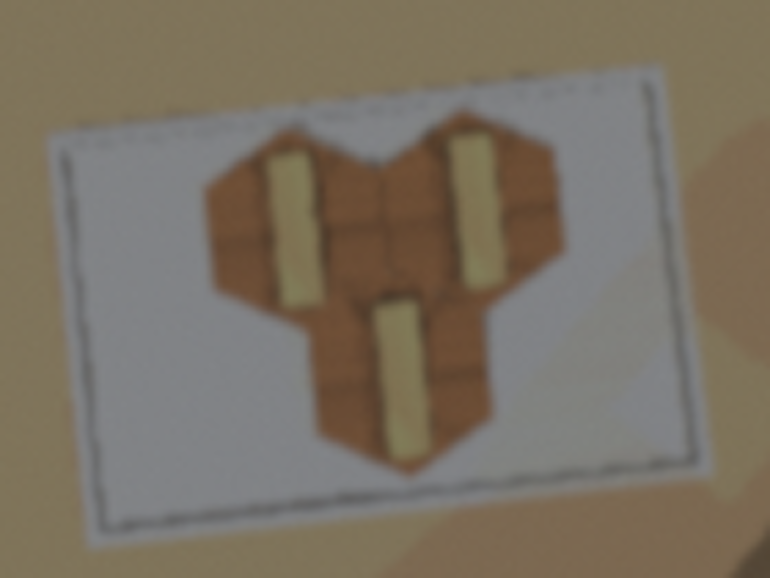

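Call:
{"name": "drive_tool", "arguments": {
  "targets": [
    {"dp":[0.003,0,-0.02],"delta_rot":[0,0,0],"fingers":1},
    {"dp":[0,0,-0.03],"delta_rot":[0,0,0],"fingers":1},
    {"dp":[0,0,-0.02],"delta_rot":[0,0,0],"fingers":1},
    {"dp":[0,0,-0.009],"delta_rot":[0,0,0],"fingers":1},
    {"dp":[0,0,0],"delta_rot":[0,0,0],"fingers":1},
    {"dp":[0,0,0],"delta_rot":[0,0,0],"fingers":1},
    {"dp":[0.008,0,0],"delta_rot":[0,0,0],"fingers":1},
    {"dp":[0.008,0,0],"delta_rot":[0,0,0],"fingers":1}
  ]
}}

```text
clock: 12.45
position: [0.4956, -0.2893, 0.0623]
ee_rot: [0.001, 1.0, 0.012, 0.001]
ft_force: [-0.1, -0.1, 0.8]
grip_width: 0.0003
```

Call:
{"name": "drive_tool", "arguments": {
  "targets": [
    {"dp":[0.0055,0.0001,0.0012],"delta_rot":[0,0,0],"fingers":1},
    {"dp":[0.0055,0.0001,0.0012],"delta_rot":[0,0,0],"fingers":1},
    {"dp":[0.0055,0.0001,0.0012],"delta_rot":[0,0,0],"fingers":1},
    {"dp":[0.0055,0.0001,0.0012],"delta_rot":[0,0,0],"fingers":1}
  ]
}}

```text
clock: 12.85
position: [0.5167, -0.2883, 0.0658]
ee_rot: [0.0, 1.0, 0.012, 0.0]
ft_force: [-0.4, -0.5, 1.1]
grip_width: 0.0007
```

Run:
```python
from fit import *
s,R=st()
t=ctrl.get_image("scene"); w=ctrl.get_image("wrist")
crop(t,180,70,100,75,4,'x.png'); crop(w,180,140,200,150,2,'y.png')
cv2.imwrite('pics/e2.png',cv2.hconcat([cv2.imread('x.png'),cv2.imread('y.png')]))
```

```text
t 12.85 p [ 0.5167 -0.2883  0.0658] x [1.    0.024 0.   ] z [ 0. -0. -1.] F [-0.4 -0.5  1.1] w 0.0007
```

View pics/e2.png

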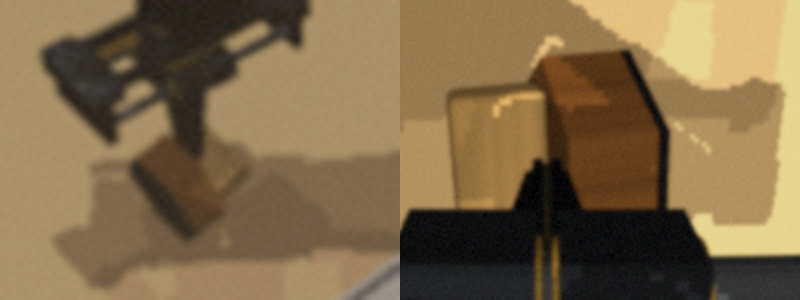

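Call:
{"name": "drive_tool", "arguments": {
  "targets": [
    {"dp":[0.005,0.0001,0.0012],"delta_rot":[0,0,0],"fingers":1},
    {"dp":[0.005,0.0001,0.0012],"delta_rot":[0,0,0],"fingers":1},
    {"dp":[0.004,0,0.0015],"delta_rot":[0,0,0],"fingers":1},
    {"dp":[0.004,0,0.0015],"delta_rot":[0,0,0],"fingers":1},
    {"dp":[0.004,0,0.0015],"delta_rot":[0,0,0],"fingers":1},
    {"dp":[0.004,0,0.0015],"delta_rot":[0,0,0],"fingers":1}
  ]
}}

```text
clock: 13.55
position: [0.5425, -0.288, 0.074]
ee_rot: [0.0, 1.0, 0.012, 0.0]
ft_force: [0.1, -0.8, -0.4]
grip_width: 0.0001
```

Run:
```python
from fit import *
s,R=st()
t=ctrl.get_image("scene"); w=ctrl.get_image("wrist")
crop(t,180,70,100,75,4,'x.png'); crop(w,180,140,200,150,2,'y.png')
cv2.imwrite('pics/e3.png',cv2.hconcat([cv2.imread('x.png'),cv2.imread('y.png')]))
```

```text
t 13.55 p [ 0.5425 -0.288   0.074 ] x [1.    0.024 0.   ] z [ 0. -0. -1.] F [ 0.1 -0.8 -0.4] w 0.0001
```

View pics/e3.png

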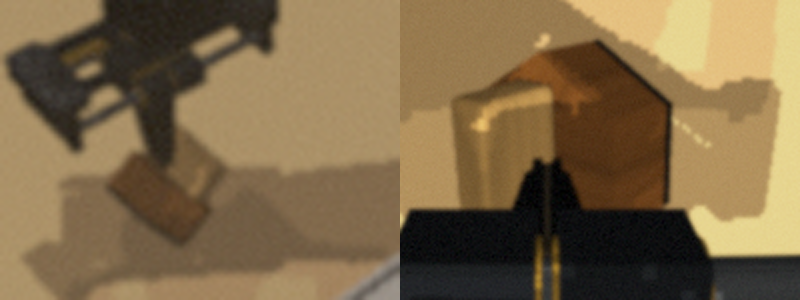

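Call:
{"name": "drive_tool", "arguments": {
  "targets": [
    {"dp":[0.004,0,-0.0005],"delta_rot":[0,0,0],"fingers":1},
    {"dp":[0.004,0,-0.0005],"delta_rot":[0,0,0],"fingers":1},
    {"dp":[0.004,0,-0.0005],"delta_rot":[0,0,0],"fingers":1},
    {"dp":[0.004,0,0],"delta_rot":[0,0,0],"fingers":1}
  ]
}}

```text
clock: 14.05
position: [0.5584, -0.2879, 0.0722]
ee_rot: [-0.0, 1.0, 0.012, -0.0]
ft_force: [1.3, 0.2, -0.2]
grip_width: 0.0009
```

Run:
```python
from fit import *
s,R=st()
t=ctrl.get_image("scene"); w=ctrl.get_image("wrist")
crop(t,180,70,100,75,4,'x.png'); crop(w,180,140,200,150,2,'y.png')
cv2.imwrite('pics/e4.png',cv2.hconcat([cv2.imread('x.png'),cv2.imread('y.png')]))
```

```text
t 14.05 p [ 0.5584 -0.2879  0.0722] x [ 1.     0.024 -0.   ] z [-0.  0. -1.] F [ 1.3  0.2 -0.2] w 0.0009
```

View pics/e4.png

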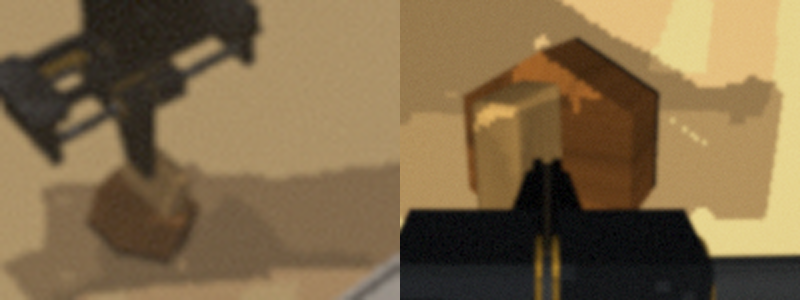

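Call:
{"name": "drive_tool", "arguments": {
  "targets": [
    {"dp":[0.006,0,0.015],"delta_rot":[0,0,0],"fingers":1},
    {"dp":[0.003,0,0.03],"delta_rot":[0,0,0],"fingers":1},
    {"dp":[0,0,0.04],"delta_rot":[0,0,0],"fingers":1},
    {"dp":[0,0,0.02],"delta_rot":[0,0,0],"fingers":0.5},
    {"dp":[0,0,0],"delta_rot":[0,0,0],"fingers":0.4},
    {"dp":[0,0,0],"delta_rot":[0,0,0],"fingers":0.4},
    {"dp":[0,0,0],"delta_rot":[0,0,0],"fingers":0.3}
  ]
}}

```text
clock: 14.85
position: [0.566, -0.2874, 0.1752]
ee_rot: [-0.001, 1.0, 0.012, -0.002]
ft_force: [-0.3, -0.6, 0.5]
grip_width: 0.0271
```

Run:
```python
from fit import *
import pickle
s,R=st()
t=ctrl.get_image("scene"); w=ctrl.get_image("wrist"); pickle.dump((t,w,s),open('e5.pkl','wb'))
crop(t,180,70,100,75,4,'x.png'); crop(w,180,130,160,120,2.5,'y.png')
cv2.imwrite('pics/e5.png',cv2.hconcat([cv2.imread('x.png'),cv2.imread('y.png')]))
crop(w,190,130,130,110,6,'pics/e5w.png')
```

```text
t 14.85 p [ 0.566  -0.2874  0.1752] x [ 1.     0.024 -0.003] z [-0.003  0.002 -1.   ] F [-0.3 -0.6  0.5] w 0.0271
```

View pics/e5.png

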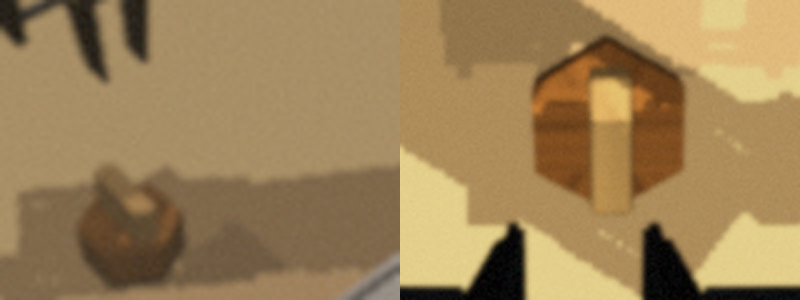

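View pics/e5w.png

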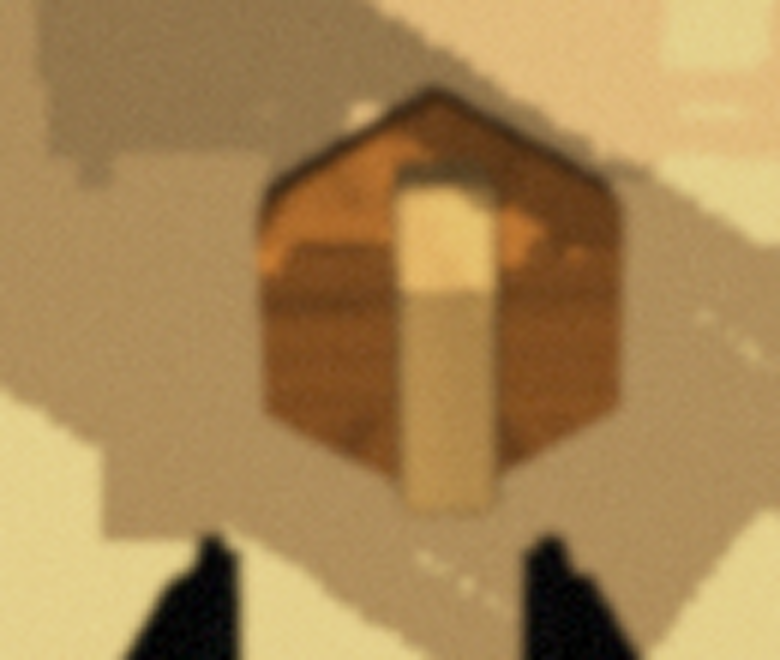

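Run:
```python
from fit import *
import pickle
t,w,s=pickle.load(open('e5.pkl','rb'))
cv=lambda L,cam,k,u0,v0:[(cam,n,(u+.5)/k-.5+u0,(v+.5)/k-.5+v0) for n,u,v in L]
o=cv([('T3',265,410),('T5',618,405),('B1',435,88),('B2',268,188),('B0',613,190),('h-+t',398,188),('h++t',493,188),('h+-t',492,515),('h--t',402,515)],w,6,190,130)
p=solve(o,flat(.034),[.577,-.288,.02])
print('d to TCP', p[:2]-s['position'][:2])
```

```text
[ 0.5763 -0.2841  0.0339]
[[-0.4, 0.7], [0.4, 1.0], [0.2, -1.0], [0.1, -1.1], [-1.5, -2.0], [-0.6, -0.2], [1.5, -0.3], [1.1, 1.1], [-0.8, 1.2]]
d to TCP [0.01028731 0.00327769]
```

Call:
{"name": "drive_tool", "arguments": {
  "targets": [
    {"dp":[0.0103,0.003,-0.02],"delta_rot":[0,0,0.005],"fingers":0.3},
    {"dp":[0,0,-0.03],"delta_rot":[0,0,0],"fingers":0.3},
    {"dp":[0,0,-0.03],"delta_rot":[0,0,0],"fingers":0.3},
    {"dp":[0,0,-0.03],"delta_rot":[0,0,0],"fingers":0.3},
    {"dp":[0,0,-0.018],"delta_rot":[0,0,0],"fingers":0.3},
    {"dp":[0,0,-0.008],"delta_rot":[0,0,0],"fingers":0.3},
    {"dp":[0,0,0],"delta_rot":[0,0,0],"fingers":0.3},
    {"dp":[0,0,0],"delta_rot":[0,0,0],"fingers":0.3}
  ]
}}

```text
clock: 15.75
position: [0.5782, -0.2856, 0.0426]
ee_rot: [0.001, 1.0, 0.014, 0.001]
ft_force: [-0.2, 0.1, 0.2]
grip_width: 0.0666
```

Call:
{"name": "drive_tool", "arguments": {
  "targets": [
    {"dp":[0,0,0],"delta_rot":[0,0,0],"fingers":1},
    {"dp":[0,0,0],"delta_rot":[0,0,0],"fingers":1},
    {"dp":[0,0,0],"delta_rot":[0,0,0],"fingers":1},
    {"dp":[0,0,0],"delta_rot":[0,0,0],"fingers":1},
    {"dp":[0,0,0],"delta_rot":[0,0,0],"fingers":1},
    {"dp":[0,0,0],"delta_rot":[0,0,0],"fingers":1}
  ]
}}

```text
clock: 16.35
position: [0.5774, -0.285, 0.0414]
ee_rot: [-0.0, 1.0, 0.015, 0.0]
ft_force: [-0.3, 0.0, -0.1]
grip_width: 0.0242
```

Call:
{"name": "drive_tool", "arguments": {
  "targets": [
    {"dp":[0,0,0],"delta_rot":[0,0,0],"fingers":1},
    {"dp":[0,0,0],"delta_rot":[0,0,0],"fingers":1},
    {"dp":[0,0,0],"delta_rot":[0,0,0],"fingers":1}
  ]
}}

```text
clock: 16.65
position: [0.5773, -0.285, 0.0413]
ee_rot: [-0.0, 1.0, 0.014, -0.0]
ft_force: [1.2, 0.2, 0.3]
grip_width: 0.018
```

Call:
{"name": "drive_tool", "arguments": {
  "targets": [
    {"dp":[0,0,0.02],"delta_rot":[0,0,0],"fingers":1},
    {"dp":[0,0,0.04],"delta_rot":[0,0,0],"fingers":1},
    {"dp":[0,0,0.04],"delta_rot":[0,0,0],"fingers":1},
    {"dp":[0,0,0.04],"delta_rot":[0,0,0],"fingers":1},
    {"dp":[0,0,0.02],"delta_rot":[0,0,0],"fingers":1},
    {"dp":[0,0,0],"delta_rot":[0,0,0],"fingers":1}
  ]
}}

```text
clock: 17.25
position: [0.5794, -0.2861, 0.206]
ee_rot: [0.002, 1.0, 0.015, 0.003]
ft_force: [0.5, 0.1, -1.8]
grip_width: 0.0177
```

Run:
```python
from fit import *
s,R=st();x=R.as_matrix()[:,0]; print('yaw',np.arctan2(x[1],x[0]))
w=ctrl.get_image("wrist"); cv2.imwrite('pics/e6.png',w['img'][:,:,::-1])
```

```text
t 17.25 p [ 0.5794 -0.2861  0.206 ] x [1.    0.029 0.007] z [ 0.007 -0.004 -1.   ] F [ 0.5  0.1 -1.8] w 0.0177
yaw 0.029075537683479393
```

View pics/e6.png

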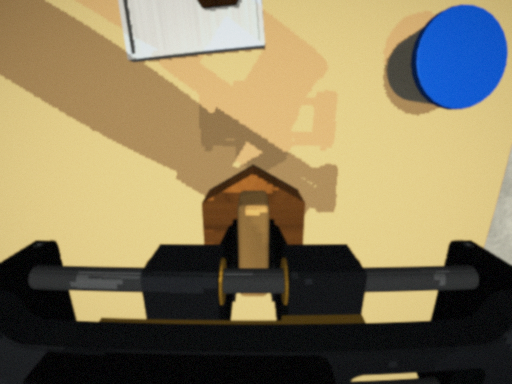

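Call:
{"name": "drive_tool", "arguments": {
  "targets": [
    {"dp":[-0.0126,0.034,0],"delta_rot":[0,0,-0.149],"fingers":1},
    {"dp":[-0.0126,0.034,0],"delta_rot":[0,0,-0.149],"fingers":1},
    {"dp":[-0.0126,0.034,0],"delta_rot":[0,0,-0.149],"fingers":1},
    {"dp":[-0.0126,0.034,0],"delta_rot":[0,0,-0.149],"fingers":1},
    {"dp":[-0.0126,0.034,0],"delta_rot":[0,0,-0.149],"fingers":1},
    {"dp":[-0.0126,0.034,0],"delta_rot":[0,0,-0.149],"fingers":1},
    {"dp":[-0.0126,0.034,0],"delta_rot":[0,0,-0.149],"fingers":1},
    {"dp":[-0.0126,0.034,0],"delta_rot":[0,0,-0.149],"fingers":1},
    {"dp":[-0.0126,0.034,0],"delta_rot":[0,0,-0.149],"fingers":1},
    {"dp":[-0.0126,0.034,0],"delta_rot":[0,0,-0.149],"fingers":1}
  ]
}}

```text
clock: 18.3
position: [0.4493, 0.0558, 0.1981]
ee_rot: [0.002, 0.743, -0.669, -0.002]
ft_force: [0.3, 0.6, -1.7]
grip_width: 0.0179
```

Call:
{"name": "drive_tool", "arguments": {
  "targets": [
    {"dp":[0,0,-0.02],"delta_rot":[0,0,0],"fingers":1},
    {"dp":[0,0,-0.03],"delta_rot":[0,0,0],"fingers":1},
    {"dp":[0,0,-0.03],"delta_rot":[0,0,0],"fingers":1},
    {"dp":[0,0,-0.02],"delta_rot":[0,0,0],"fingers":1},
    {"dp":[0,0,0],"delta_rot":[0,0,0],"fingers":1},
    {"dp":[0,0,0],"delta_rot":[0,0,0],"fingers":1},
    {"dp":[0,0,0],"delta_rot":[0,0,0],"fingers":1}
  ]
}}

```text
clock: 19.0
position: [0.4521, 0.0545, 0.102]
ee_rot: [-0.0, 0.745, -0.667, 0.0]
ft_force: [0.5, -0.7, -1.0]
grip_width: 0.0179
```

Run:
```python
from fit import *
import pickle
s,R=st(); x=R.as_matrix()[:,0]; print('yaw',np.arctan2(x[1],x[0]))
w=ctrl.get_image("wrist"); pickle.dump((w,s),open('w11.pkl','wb'))
crop(w,130,90,310,190,2.55,'pics/w11.png')
```

```text
t 19.0 p [0.4521 0.0545 0.102 ] x [ 0.111 -0.994  0.   ] z [ 0.001  0.    -1.   ] F [ 0.5 -0.7 -1. ] w 0.0179
yaw -1.4593704477941938
```

View pics/w11.png

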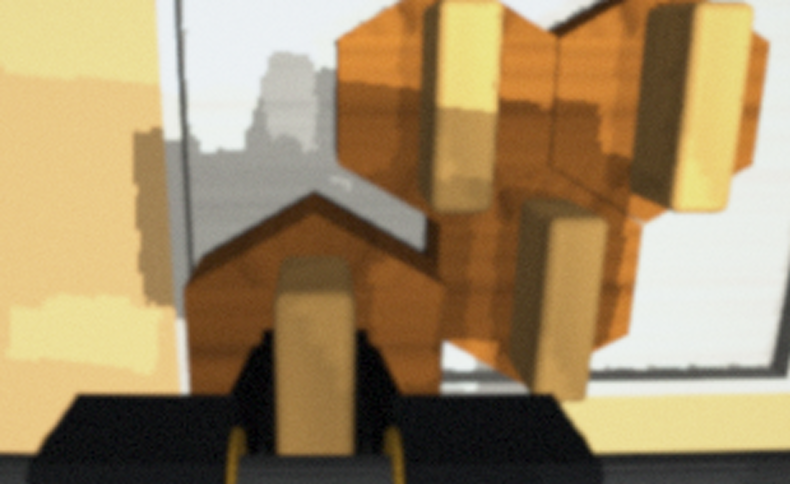

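```bash
cat > f11.py <<'E'
from fit import *
import pickle
w,s=pickle.load(open('w11.pkl','rb'))
cv=lambda L,cam,k,u0,v0:[(cam,n,(u+.5)/k-.5+u0,(v+.5)/k-.5+v0) for n,u,v in L]
b=cv([('T2',338,42),('T3',338,160),('T0',555,37),('T5',552,165),('h--t',425,208),('h+-t',492,208)],w,2.55,130,90)
n=cv([('T3',440,345),('T5',628,330),('T0',640,222),('h--t',530,398),('h+-t',585,400),('h-+t',550,213),('h++t',605,215)],w,2.55,130,90)
h=cv([('B1',315,193),('B2',195,262),('T1',315,215),('T2',187,290),('T0',443,285),('h-+t',275,297),('h++t',353,297)],w,2.55,130,90)
pb=solve(b,flat(.04),[.5239,.0193,-1.46]);pn=solve(n,flat(.04),[.466,-.022,-1.47])
f3=lambda p:(Rn.from_euler('z',p[2]).as_matrix(),np.array([p[0],p[1],p[3]]))
ph=solve(h,f3,[.452,.0545,-1.46,.096]); print('held-TCP',ph[[0,1,3]]-s['position'])
ux=np.array([.994,.109]);uy=np.array([-.109,.994])
print('b-n',np.hypot(*(pb-pn)[:2]))
s1=pn[:2]+.07*uy; s2=pb[:2]-.0606*ux+.035*uy; print(s1,s2)
for q in (s1,s2): e=q-ph[:2]; print('need ux,uy',e@ux,e@uy)
E
python3 f11.py
```

```text
[ 0.5222  0.0206 -1.4657]
[[-0.2, -3.8], [-0.9, 0.3], [1.4, -0.5], [-1.8, -0.8], [1.7, 1.6], [-0.0, 1.8]]
[ 0.4661 -0.0199 -1.4474]
[[-3.2, -4.3], [-0.3, 0.4], [0.2, -0.8], [0.3, 1.9], [1.0, 0.7], [-1.4, 0.4], [1.1, -0.6]]
[ 0.4497  0.0542 -1.4389  0.0894]
[[-0.5, 0.1], [4.0, -1.5], [-0.6, 0.6], [-0.2, 0.8], [0.3, 0.8], [-0.6, -0.3], [0.7, -0.9]]
held-TCP [-0.00243486 -0.0003531  -0.01265396]
b-n 0.06920200884558286
[0.4584228  0.04970189] [0.45813103 0.04878343]
need ux,uy 0.008224767869793306 -0.0054215560129599475
need ux,uy 0.007834639586044767 -0.006302708142991466
```

Call:
{"name": "drive_tool", "arguments": {
  "targets": [
    {"dp":[0.0045,0.0005,-0.012],"delta_rot":[0,0,0],"fingers":1},
    {"dp":[0,0,-0.015],"delta_rot":[0,0,0],"fingers":1},
    {"dp":[0,0,-0.012],"delta_rot":[0,0,0],"fingers":1},
    {"dp":[0,0,-0.008],"delta_rot":[0,0,0],"fingers":1},
    {"dp":[0,0,-0.004],"delta_rot":[0,0,0],"fingers":1},
    {"dp":[0,0,0],"delta_rot":[0,0,0],"fingers":1},
    {"dp":[0,0,0],"delta_rot":[0,0,0],"fingers":1},
    {"dp":[0,0,0],"delta_rot":[0,0,0],"fingers":1}
  ]
}}

```text
clock: 19.85
position: [0.4566, 0.0551, 0.051]
ee_rot: [-0.0, 0.745, -0.667, 0.001]
ft_force: [0.8, 0.1, -1.2]
grip_width: 0.0181
```

Run:
```python
from fit import *
import pickle
s,R=st(); x=R.as_matrix()[:,0]; print('yaw',np.arctan2(x[1],x[0]))
w=ctrl.get_image("wrist"); pickle.dump((w,s),open('w12.pkl','wb'))
crop(w,150,100,230,140,3.4,'pics/w12.png')
t=ctrl.get_image("scene"); crop(t,230,130,130,95,6,'pics/s12.png')
```

```text
t 19.85 p [0.4566 0.0551 0.051 ] x [ 0.111 -0.994  0.   ] z [ 0.001  0.    -1.   ] F [ 0.8  0.1 -1.2] w 0.0181
yaw -1.4592089238246246
```

View pics/w12.png

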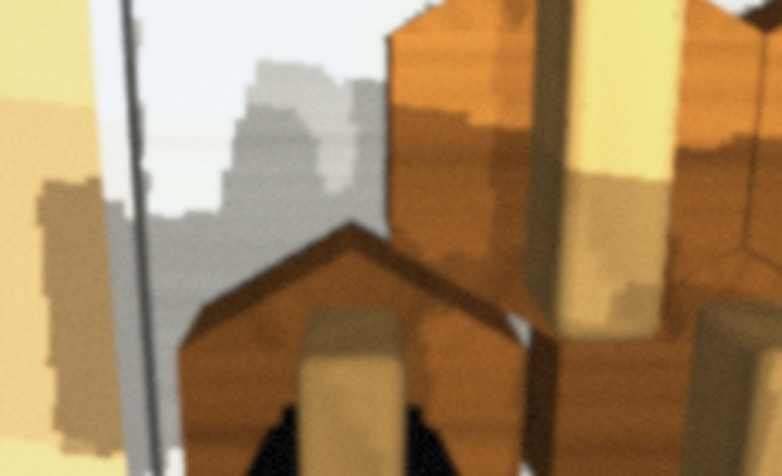

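View pics/s12.png

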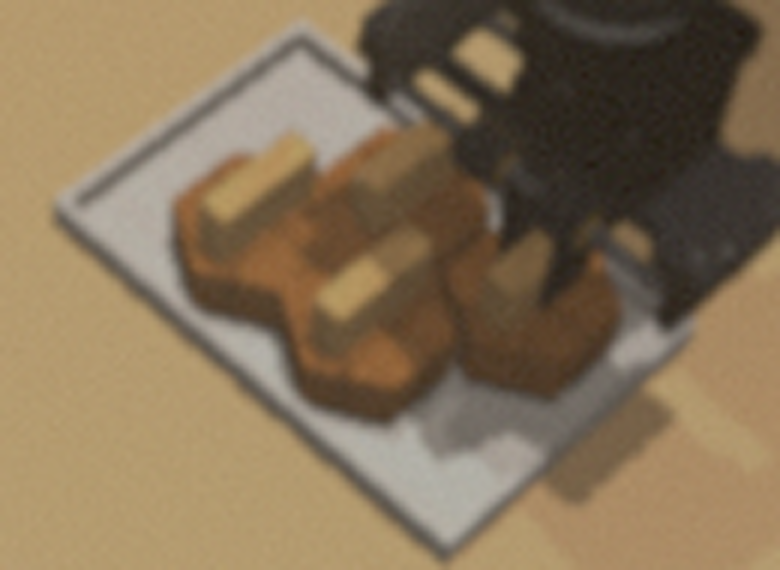

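Call:
{"name": "drive_tool", "arguments": {
  "targets": [
    {"dp":[0.0002,-0.002,-0.001],"delta_rot":[0,0,0],"fingers":1},
    {"dp":[0.0002,-0.002,-0.001],"delta_rot":[0,0,0],"fingers":1},
    {"dp":[0.0001,-0.001,-0.001],"delta_rot":[0,0,0],"fingers":1},
    {"dp":[0,0,0],"delta_rot":[0,0,0],"fingers":1},
    {"dp":[0,0,0],"delta_rot":[0,0,0],"fingers":1}
  ]
}}

```text
clock: 20.45
position: [0.4565, 0.05, 0.0472]
ee_rot: [0.0, 0.745, -0.667, -0.0]
ft_force: [-1.3, 0.8, -0.4]
grip_width: 0.0178
```

Run:
```python
from fit import *
s,R=st()
w=ctrl.get_image("wrist"); crop(w,180,120,190,115,4.1,'pics/w13.png')
```

```text
t 20.45 p [0.4565 0.05   0.0472] x [ 0.111 -0.994 -0.   ] z [-0.  0. -1.] F [-1.3  0.8 -0.4] w 0.0178
```

View pics/w13.png

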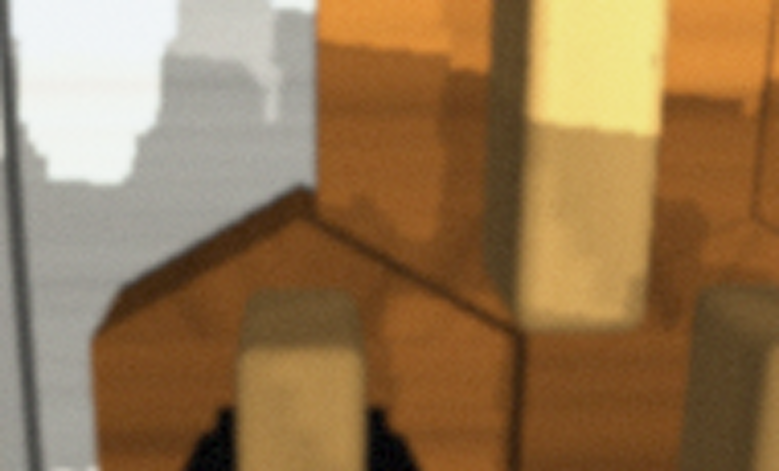

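Call:
{"name": "drive_tool", "arguments": {
  "targets": [
    {"dp":[0.0007,-0.0006,-0.0003],"delta_rot":[0,0,0],"fingers":1},
    {"dp":[0.0005,-0.0005,-0.0003],"delta_rot":[0,0,0],"fingers":1},
    {"dp":[0,0,0],"delta_rot":[0,0,0],"fingers":1},
    {"dp":[0,0,0],"delta_rot":[0,0,0],"fingers":1}
  ]
}}

```text
clock: 20.9
position: [0.4581, 0.0491, 0.0472]
ee_rot: [-0.0, 0.745, -0.667, 0.0]
ft_force: [-1.9, 1.8, 4.6]
grip_width: 0.0179
```

Run:
```python
from fit import *
s,R=st()
w=ctrl.get_image("wrist"); crop(w,180,120,190,115,4.1,'pics/w14.png')
```

```text
t 20.9 p [0.4581 0.0491 0.0472] x [ 0.111 -0.994 -0.   ] z [ 0.001  0.    -1.   ] F [-1.9  1.8  4.6] w 0.0179
```

View pics/w14.png

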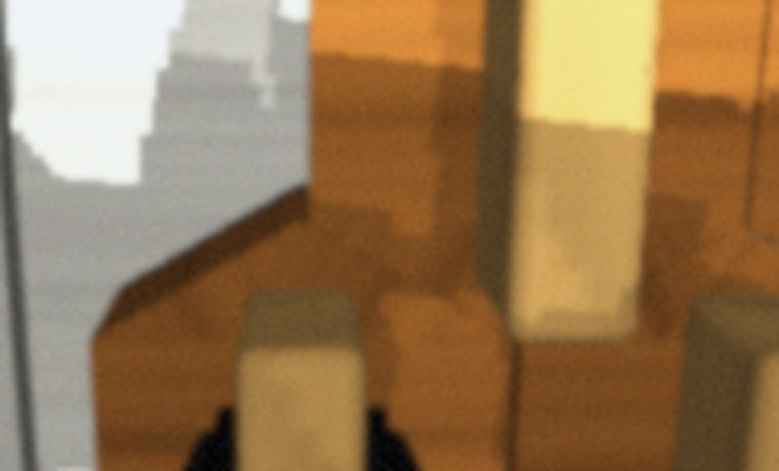

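On the floor (4.6 N up), touching b, sub-mm gap to the notch block. Release and lift.

Call:
{"name": "drive_tool", "arguments": {
  "targets": [
    {"dp":[0,-0.0003,0],"delta_rot":[0,0,0],"fingers":1},
    {"dp":[0,0,0],"delta_rot":[0,0,0],"fingers":0.55},
    {"dp":[0,0,0],"delta_rot":[0,0,0],"fingers":0.55},
    {"dp":[0,0,0],"delta_rot":[0,0,0],"fingers":0.55},
    {"dp":[0,0,0],"delta_rot":[0,0,0],"fingers":0.55},
    {"dp":[0,0,0.01],"delta_rot":[0,0,0],"fingers":0.55},
    {"dp":[0,0,0.03],"delta_rot":[0,0,0],"fingers":0.55},
    {"dp":[0,0,0.04],"delta_rot":[0,0,0],"fingers":0.55},
    {"dp":[0,0,0.04],"delta_rot":[0,0,0],"fingers":0.55},
    {"dp":[0,0,0.03],"delta_rot":[0,0,0],"fingers":0.55}
  ]
}}

```text
clock: 21.95
position: [0.4585, 0.0486, 0.2005]
ee_rot: [-0.001, 0.745, -0.667, 0.001]
ft_force: [1.4, -0.0, -0.0]
grip_width: 0.0431
```

Call:
{"name": "drive_tool", "arguments": {
  "targets": [
    {"dp":[-0.02,0.04,0.01],"delta_rot":[0,0,0],"fingers":0.55},
    {"dp":[-0.02,0.04,0.01],"delta_rot":[0,0,0],"fingers":0.55},
    {"dp":[-0.02,0.04,0.01],"delta_rot":[0,0,0],"fingers":0.55},
    {"dp":[0,0.04,0],"delta_rot":[0,0,0],"fingers":0.55},
    {"dp":[0,0.04,0],"delta_rot":[0,0,0],"fingers":0.55},
    {"dp":[0,0.04,0],"delta_rot":[0,0,0],"fingers":0.55},
    {"dp":[0,0,0],"delta_rot":[0,0,0],"fingers":0.55},
    {"dp":[0,0,0],"delta_rot":[0,0,0],"fingers":0.55}
  ]
}}

```text
clock: 22.75
position: [0.3975, 0.2891, 0.2271]
ee_rot: [0.0, 0.746, -0.666, 0.0]
ft_force: [-0.1, -1.3, -0.4]
grip_width: 0.0426
```

Run:
```python
from fit import *
import pickle
s,R=st()
t=ctrl.get_image("scene"); w=ctrl.get_image("top"); pickle.dump((t,w),open('fin.pkl','wb'))
crop(t,230,130,130,95,6,'pics/s15.png'); crop(w,190,205,140,105,5.5,'pics/t15.png'); cv2.imwrite('pics/s15full.png',t['img'][:,:,::-1])
```

```text
t 22.75 p [0.3975 0.2891 0.2271] x [ 0.113 -0.994  0.001] z [ 0.    -0.001 -1.   ] F [-0.1 -1.3 -0.4] w 0.0426
```

View pics/s15.png

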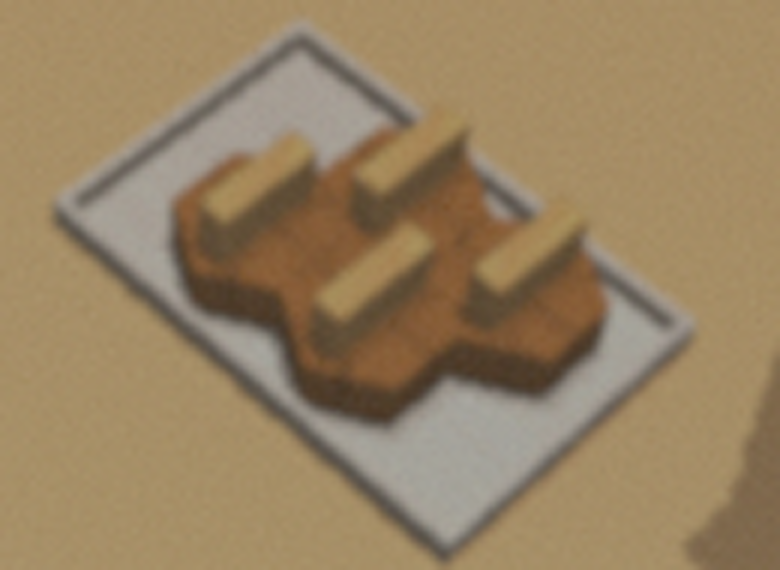

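View pics/t15.png

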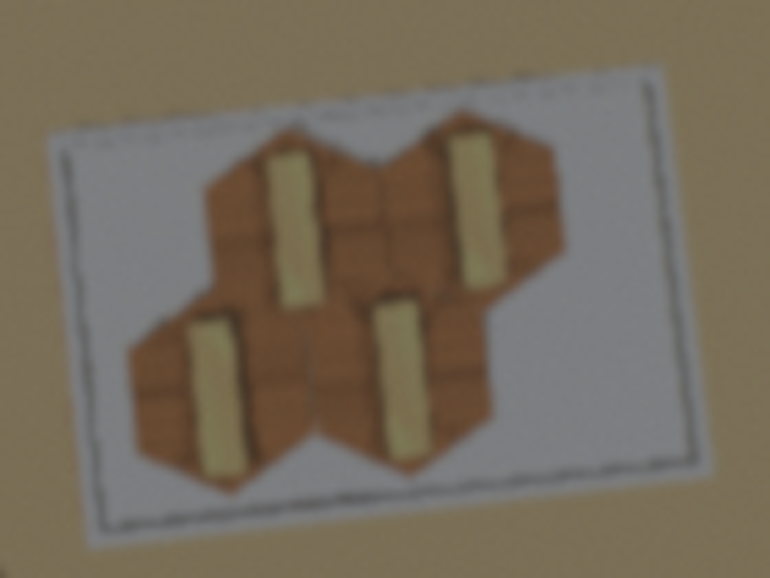

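View pics/s15full.png

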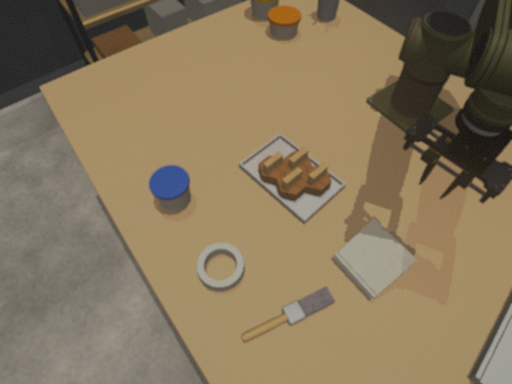

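Run:
```python
from fit import *
import pickle
t,d=pickle.load(open('fin.pkl','rb'))
P={'b':(295,229),'a':(478,211),'rack':(402,379.5),'edge':(217.5,397.5)}
W={k:unproj(d,(u+.5)/5.5-.5+190,(v+.5)/5.5-.5+205,.074)[:2] for k,(u,v) in P.items()}
for i,j in ('ab',('rack','a'),('rack','b'),('edge','rack'),('edge','b')): print(i,j,round(np.hypot(*(W[i]-W[j]))*1000,1))
st(); print(ctrl.sign_off())
```

```text
a b 70.5
rack a 70.1
rack b 70.0
edge rack 70.5
edge b 70.0
t 22.85 p [0.3978 0.2879 0.227 ] x [ 0.111 -0.994  0.   ] z [ 0. -0. -1.] F [0.2 0.  0.5] w 0.0428
the job is handed in; nothing more can be done
None
```

I handed the job in at 22.9 s, with all four blocks lying flat in the tray, handles up, packed like a honeycomb. No verdict was reported, so the results below rest on my own checks.

- **What I did:** I gripped the rack block by its handle at the 30° slope, levelled it and slid it into the notch between the two tray blocks. Then I tipped the edge block onto its printing face, picked it up, and set it against the rack block and block_b. Both strays were set down on the tray floor under light contact before release.
- **Spacing:** Centre distances measured from the final top picture are a–b 70.5, rack–a 70.1, rack–b 70.0, edge–rack 70.5 and edge–b 70.0 mm. The limit is 74 mm.
- **Flatness and bystanders:** In the final pictures the handles look parallel and the blocks look flat, but I judged this by eye and did not measure tilt or height. The paint tub, tape roll and brush look to be where they started, also by eye.
- **Disagreement:** While I carried the edge block, a wrist-camera fit put it about 5 mm lower in the gripper than the grasp height implied. I trusted the grasp height, and the force reading at floor contact agreed with it.

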